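# Load a heel in the bench jig and put the setting blocks away

### The job

Set up the heel jig: lay the loose heel rubber side down on its bed and push it fully home, flat edge against the breast fence and straight side against the side stop, and only then wind the handwheel until the clamp's sprung pad bears on the round end with its spring about half pressed in, not bottomed. Return every setting block that is lying about, on the jig or on the bench, to its own slot in the rack, resting flat on the slot's floor with a dotted face up: the label by each slot has as many dots as its block. Leave the other things on the bench where they are.

Things in the scene. Friction and masses are not known exactly. Their poses are not given: they have to be found in the camera images.
- heel: Shoe heel, a D-shaped stack of brown leatherboard, black rubber underneath, 30 mm tall, 110 g. Origin: underside; flat (breast) edge at own y = -22.5 mm; straight sides at x = +-30 mm, y -22.5 to +22.5; then a half-circle of radius 30 about (0, 22.5), its round end at y = +52.5. Starts flat on the bench before the robot, round end roughly to +y, as it must lie in the jig.
- nest (a point): On the jig's bed top (12 mm above the bench): where the heel's origin is when it is fully home. Axes are the jig's and the heel's at home: x away from the robot, y from breast fence towards gearbox, z up. In this frame the steel bed spans x -90 to +50, y -32.5 to +277.5 mm. A block may lie on it at the start.
- fence (a point): Middle of the breast fence's working face on the jig, at bed level; the face is square to y (jig axes), at y = -22.5 mm of the nest. The fence is a steel bar 130 mm long (x), 15 mm thick, 15 mm above the bed.
- stop (a point): Middle of the side stop's working face on the jig, at bed level; the face is square to x (jig axes), at x = +30 mm of the nest. The stop is a steel bar on the far side, from y = -22.5 to +39.5 mm of the nest, 15 mm thick, 15 mm above the bed.
- wheel_axis (a point): On the jig: axis of the handwheel at its top face, 104 mm above the bench; axes are the jig's. The wheel is a dark steel disc of 110 mm diameter lying level on a grey gearbox of 80 x 80 mm.
- crank_grip (a point): On the handwheel's upright crank handle, 28 mm above the wheel's top face, 42 mm from its axis. The handle is a black sleeve 18 mm in diameter, 46 mm tall, that spins freely about its own upright axis, so it may be held at a fixed gripper yaw while carried round. Its own axes spin with it.
- wheel (a joint): Angle of the handwheel in rad, 0 = clamp fully open, growing as it is turned clockwise seen from above (which closes the clamp); 0 to 21, stays where it is left (about 0.06 N m of friction, 1.5 N at the handle). Any number of turns within that range.
- clamp (a joint): Travel of the grey clamp slide in m towards the breast fence: 0.004 m per rad of the wheel (25 mm a turn), driven by it.
- pad (a joint): How far the clamp's sprung aluminium pad is pressed back into the slide, in m: 0 when it touches nothing, 0.012 when bottomed. The spring is 1 N per mm.
- pad_face (a point): Centre of the pad's front face (the face looks towards the breast fence, -y of the jig; 50 mm wide, 26 mm tall, from 4 to 30 mm above the bed). When the pad first touches a heel that is home, this point is at y = +52.5 mm in the nest frame.
- block1: Aluminium setting block, 50 mm (own x) by 27 mm (own y) by 32 mm tall, 117 g, with 1 black dot on its top and the same on its underside; origin at its centre, 16 mm above its foot. It may stand either way up. When present it starts standing somewhere on the bench.
- block2: Aluminium setting block, 50 mm (own x) by 35 mm (own y) by 32 mm tall, 151 g, with 2 black dots on its top and the same on its underside; origin at its centre, 16 mm above its foot. It may stand either way up. When present it starts standing somewhere on the bench.
- block3: Aluminium setting block, 50 mm (own x) by 43 mm (own y) by 32 mm tall, 186 g, with 3 black dots on its top and the same on its underside; origin at its centre, 16 mm above its foot. It may stand either way up. When present it starts standing somewhere on the bench.
- block4: Aluminium setting block, 50 mm (own x) by 51 mm (own y) by 32 mm tall, 220 g, with 4 black dots on its top and the same on its underside; origin at its centre, 16 mm above its foot. It may stand either way up. When present it starts standing on the jig's bed, where the heel has to go.
- slot1 (a point): Centre of the floor of the slot for block1: open pocket 58 mm (x) by 35 mm (y), 10 mm deep, floor 10 mm above the bench, in a blue tray 70 mm wide; white label with 1 dot flat on the tray, 51 mm to +x of the pocket. The four trays stand 74 mm apart along y on the rack in changing order, all facing one way. The block goes in with its 50 mm side along x, either way round.
- slot2 (a point): Centre of the floor of the slot for block2: open pocket 58 mm (x) by 43 mm (y), 10 mm deep, floor 10 mm above the bench, in a blue tray 70 mm wide; white label with 2 dots flat on the tray, 51 mm to +x of the pocket. The four trays stand 74 mm apart along y on the rack in changing order, all facing one way. The block goes in with its 50 mm side along x, either way round.
- slot3 (a point): Centre of the floor of the slot for block3: open pocket 58 mm (x) by 51 mm (y), 10 mm deep, floor 10 mm above the bench, in a blue tray 70 mm wide; white label with 3 dots flat on the tray, 51 mm to +x of the pocket. The four trays stand 74 mm apart along y on the rack in changing order, all facing one way. The block goes in with its 50 mm side along x, either way round.
- slot4 (a point): Centre of the floor of the slot for block4: open pocket 58 mm (x) by 59 mm (y), 10 mm deep, floor 10 mm above the bench, in a blue tray 70 mm wide; white label with 4 dots flat on the tray, 51 mm to +x of the pocket. The four trays stand 74 mm apart along y on the rack in changing order, all facing one way. The block goes in with its 50 mm side along x, either way round.
- glue_jar: Bystander: green glass glue jar with a white cap, 60 mm across, 75 mm tall. To be left where it is.
- tack_tin: Bystander: steel tin of tacks, 56 mm across, 60 mm tall. To be left where it is.
- screwdriver: Bystander: small screwdriver with a yellow handle, 130 mm long, lying on the bench. To be left where it is.
- hammer: Bystander: hammer, 260 mm long, lying at the back of the bench. To be left where it is.
- brush: Bystander: brush, 170 mm long, lying behind the rack. To be left where it is.
- polish_tin: Bystander: flat dark tin of polish, 76 mm across, 22 mm tall. To be left where it is.

How it is judged:
By the outcome, as a careful person would: the job done as asked, in the order asked, and still so for the second after the job is handed in, with the robot touching nothing.
Of block1, block2, block3, block4 only 2 to 4 are there at a start; the rules pass over those that are not, and their reading is None.
At some moment in a run one of block2, block3 may be knocked a few centimetres aside while the robot is not near it.
Once in a run the grip may slacken for a moment while it holds something.
It also fails if it takes over 210 s, if anything falls off the work surface, if the arm or the gripper's body presses on something with over 40 N, if the wrist force passes 120 N, or if a joint passes its speed limit or range.

### The arm

A 7-joint arm with a two-finger parallel gripper is mounted at the origin on the work surface. World frame = base frame: x ahead of the robot, y to its left, z up, the work surface at z = 0. Lengths are in mm, angles in rad, forces in N, time in s.
With the tool pointing down it reaches from about 425 to 825 mm from the base axis. Payload 3.6 kg.
Tool frame: the origin (TCP) lies on the centre line of the jaws, within the pads' length; the fingertips stand 8 mm ahead of it and the grasp point (between the pads) lies 11 mm behind it (tip_extent is the distance from the TCP to the fingertips, in mm); z points along the fingers, y is the line along which they close (so a half turn about z gives the same grasp; the last joint's range is limited). The gripper opens to 93 mm and grips with 3 to 60 N. Pads are 15 mm wide; open, the fingers measure 128 mm over their backs; the gripper's body (75 mm by 188 mm) begins 65 mm behind the grasp point.
Start: joints at [1.294, 0.615, -0.013, 1.423, 0.008, 1.103, -0.04], TCP at [161.33, -629.631, 226.64] pointing down, gripper open.
Joint ranges: [-3.12, 3.12], [-0.3, 2.06], [-1.34, 1.32], [0.26, 2.42], [-1.36, 4.5], [0.01, 1.98], [-2.84, 2.84]. Speed limits (rad/s): [2.79, 2.79, 3.14, 3.14, 3.14, 3.14, 3.14].

### API

Orientations are given as a rotation vector (axis times angle).
In Python, from station import * gives the robot as it stands. The module is installed in compiled form; this text tells all that it offers.
- The arm moves only by the tool drive_tool, never from a script. Its arguments are lists of equal length, an entry for each row: "travel": the shift along the tool's x, y, z in units of 25 mm (1.0 is 25 mm), a list of three; "turn": the turn, a rotation vector about the tool's x, y, z in units of 4 degrees (1.0 is 4 degrees), a list of three; "gripper": the opening, from 0 (shut) to 1 (fully open). A call has 1 to 12 rows; each row shifts and turns the commanded pose from where the row before left it, along the tool's axes as they then stand; what a row does not reach is not made up. A row lasts 1/8 s, in which the tool goes at most 62.5 mm and 10.7 degrees, less where a joint would pass 70% of its speed; a pose out of reach is approached as far as the arm can. A call with a number of a shift or a turn outside -1 to 1 is refused whole. A call with a gripper value outside its range is refused whole. The fingers move at their own pace and stop on an object; "grip_force" is the grip in N (left out, the last holds). Time passes only in rows, so rows that do not move let the fingers close. It gives the time, the measured TCP pose, the force, the opening and the grip force at its end, in the units of the state.
- get_obs(): the state, without advancing time (a new reading comes with each control period).
- capture(name): name is "scene" or "top" or "wrist"; returns a dict with "img" (400x640x3 uint8, blue, green, red), "fx", "fy", "cx", "cy" (pixels), "R" (3x3) and "t" (3): a world point X has camera coordinates R X + t; the wrist camera has in their place "tool_from_camera" (4x4, takes a point from camera to tool coordinates, whose origin is the TCP and whose axes are the flange's). Camera axes: x right, y down, z forward; pixel columns grow to the right and rows downward; lengths in mm; the calibration is good to about 2 mm. A picture is of the moment at which its call begins: read the wrist's pose just before it. There is no depth.
- sign_off(): hands the job in; it is judged then, once.
The state is a dict: "clock": time; "qpos": joint angles; "joint_velocities": joint speeds; "tau": joint torques, N m; "eef_pos": TCP position; "ee_rot": TCP orientation; "force": force on the tool from outside, world axes, zero at the start; "ft_torque": the same for the moment, N m; "gripper_width": finger opening in mm; "grip_force": force on a finger pad.
Only numpy, scipy, OpenCV 4.12 (cv2) and the standard library are available. Lean on these libraries where they do the work, as an engineer would, in place of code of your own. Each camera call takes 0.05 s, during which the arm holds its last target. There are 200 camera calls.

## Working session

There is one attempt and no reset: what is moved stays moved. The work goes in short steps, Python scripts to look and compute and a tool call to move; the robot and the scene stay as the last step left them, time stands still between calls to the robot, and variables do not carry over. Pictures are saved under pics/ and viewed, at most 14 in all, crops included, and the job is handed in when it is done.

Besides the shell and the picture viewer there is one more tool, called as name(argument=value, ...), one argument or row to a line, values as JSON. drive_tool: Moves the arm, as the interface text tells. Shifts and turns lie within -1 to 1; 1 stands for 25 mm of shift or 4 degrees of turn. Its arguments: {"type":"object","properties":{"travel":{"type":"array","items":{"type":"array","items":{"type":"number"}}},"turn":{"type":"array","items":{"type":"array","items":{"type":"number"}}},"gripper":{"type":"array","items":{"type":"number"}},"grip_force":{"type":"number"}},"required":["travel","turn","gripper"]}

```bash
mkdir -p pics
cat > h.py <<'E'
from station import *
import numpy as np, cv2
from scipy.spatial.transform import Rotation as Ro
def ray(c,u,v,z):
    d=np.array([(u-c["cx"])/c["fx"],(v-c["cy"])/c["fy"],1.0])
    if "R" in c: R=np.array(c["R"]);t=np.array(c["t"]).ravel(); o=-R.T@t; d=R.T@d
    else:
        T=np.array(c["tool_from_camera"]); ob=c["obs"]; W=Ro.from_rotvec(ob["ee_rot"]).as_matrix()
        o=W@T[:3,3]+np.array(ob["eef_pos"]); d=W@T[:3,:3]@d
    s=(z-o[2])/d[2]; return (o+s*d).round(1)
def shot(n,f=None):
    ob=get_obs(); c=capture(n); c["obs"]=ob
    if f: cv2.imwrite("pics/"+f,c["img"])
    return c
E
python3 - <<'E'
from h import *
import pickle
o=get_obs();print(o)
for n in("scene","top"):
    c=shot(n,n+".png"); pickle.dump(c,open(n+".pkl","wb"));print(n,c["fx"],c["cx"],c["cy"],np.array(c["R"]).round(3).tolist(),c["t"])
E
```

```text
{'clock': 0.0, 'qpos': array([ 1.29351234,  0.61590204, -0.01263129,  1.42485529,  0.00812849,
        1.10340905, -0.04036498]), 'joint_velocities': array([ 1.02094238e-03, -7.81417848e-05, -6.55513495e-04,  9.44207328e-04,
        1.18847647e-03, -5.36366112e-04, -1.25925278e-03]), 'tau': array([ 7.72997964e-05, -4.58928895e+01,  2.09487621e-01, -1.65738970e+01,
       -6.08854741e-02,  2.04163080e-02,  2.10133303e-04]), 'eef_pos': array([ 161.12781452, -628.93044649,  225.50671905]), 'ee_rot': array([-3.11442572e+00, -3.92783542e-01,  5.76929226e-04]), 'force': array([ 0.32423234, -0.72560276, -0.62422775]), 'ft_torque': array([ 0.00961965, -0.02366839,  0.00587042]), 'grip_force': 0.0, 'gripper_width': 92.9414759051999}
scene 453.5987380179174 319.761431221754 196.05977099945935 [[-0.35, 0.937, -0.014], [0.77, 0.279, -0.574], [-0.534, -0.211, -0.819]] [ 190.13141853 -364.5100867  1561.02727399]
top 464.5443526825415 324.27263643550833 196.3184609474088 [[0.023, -1.0, 0.002], [-0.975, -0.023, -0.221], [0.221, 0.004, -0.975]] [ -20.42656177  577.53944365 1326.32072602]
```

View pics/top.png

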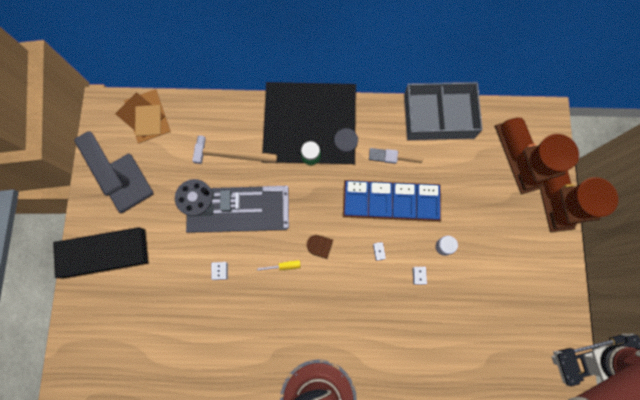

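View pics/scene.png

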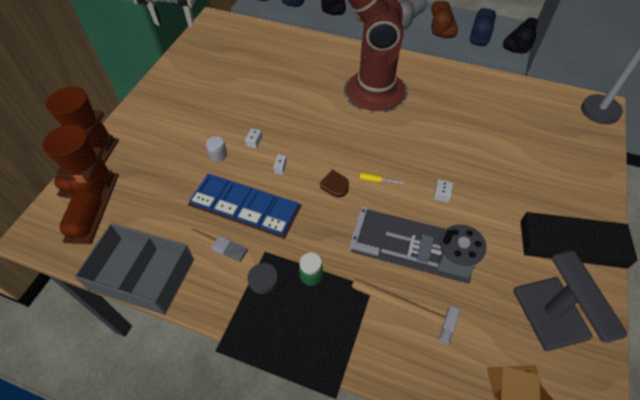

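Run:
```python
import cv2
a=cv2.imread("pics/top.png")
x=cv2.resize(a[165:290,170:300],None,fx=4.5,fy=4.5,interpolation=cv2.INTER_CUBIC)
cv2.imwrite("pics/c1.png",x)
x=cv2.resize(a[175:290,300:465],None,fx=4.8,fy=4.8,interpolation=cv2.INTER_CUBIC)
cv2.imwrite("pics/c2.png",x)
```

```text
(no output)
```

View pics/c1.png

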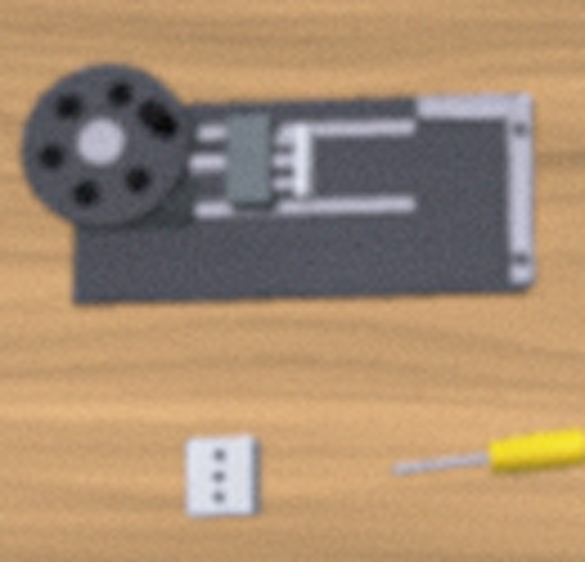

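View pics/c2.png

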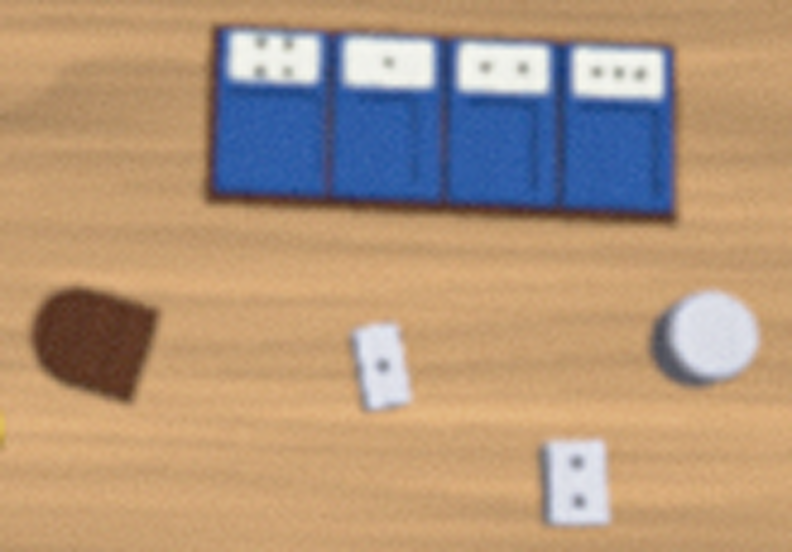

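```bash
cat >> h.py <<'E'
def tgt(x,y,z,a):
    "move needed from now to TCP x,y,z and tool-x heading a (deg), tool down; printed in total units"
    o=get_obs(); W=Ro.from_rotvec(o["ee_rot"]).as_matrix(); p=np.array(o["eef_pos"])
    T=np.array([[np.cos(np.radians(a)),np.sin(np.radians(a)),0],[np.sin(np.radians(a)),-np.cos(np.radians(a)),0],[0,0,-1]])
    print("t",round(o["clock"],2),"p",p.round(1),"head",np.degrees(np.arctan2(W[1,0],W[0,0])).round(2),"w",round(o["gripper_width"],1),"F",o["force"].round(1))
    print(" travel",(W.T@(np.array([x,y,z])-p)/25).round(2),"turn",(np.degrees(Ro.from_matrix(W.T@T).as_rotvec())/4).round(2))
E
python3 - <<'E'
from h import *
import pickle
c=pickle.load(open("top.pkl","rb"))
A=lambda x,y,z:ray(c,170+(x+.5)/4.5-.5,165+(y+.5)/4.5-.5,z)
B=lambda x,y,z:ray(c,300+(x+.5)/4.8-.5,175+(y+.5)/4.8-.5,z)
def an(p,q): d=q-p; return np.degrees(np.arctan2(d[1],d[0])).round(1)
print("b3",A(219,476,32),an(A(219,497,32),A(219,455,32)))
print("b1",B(383,366,32),an(B(366,409,32),B(353,333,32)))
print("b2",B(578,482,32),an(B(579,501,32),B(577,463,32)))
p,q=B(157,311,30),B(132,402,30);print("heel corners",p,q,"yaw(x)",an(q,p),"round",B(32,335,30))
print("fence",A(508,122,27),A(511,282,27),an(A(511,282,27),A(508,122,27)),"stop",A(418,120,27),A(505,120,27))
print("wheel",A(100,142,104),"handle",A(158,118,150),A(158,118,104))
print("pad",A(310,125,42),A(310,198,42), "slide front",A(270,115,42))
print("beds",A(75,302,12),A(530,290,12))
for i,u in zip((4,1,2,3),((274,58),(389,63),(504,68),(618,73))): print(i,B(*u,20))
print("rack near",B(210,197,10),B(675,217,10),"pocket1",B(418,140,20),B(418,185,20),"2",B(535,140,20),"3",B(655,140,20))
o=get_obs();W=Ro.from_rotvec(o["ee_rot"]).as_matrix();print(W.round(3))
w=capture("wrist");print(np.array(w["tool_from_camera"]).round(3),w["fx"],w["cx"],w["cy"])
tgt(500,-175,150,0)
E
```

```text
b3 [353.3 301.4  32. ] 4.2
b1 [ 422.1 -175.3   32. ] 9.7
b2 [ 353.6 -295.1   32. ] 1.7
heel corners [453.5 -34.1  30. ] [396.4 -19.7  30. ] yaw(x) -14.2 round [436.6  43.7  30. ]
fence [597.9 122.2  27. ] [487.3 115.5  27. ] 3.5 stop [597.8 183.9  27. ] [599.2 124.4  27. ]
wheel [560.4 377.6 104. ] handle [566.5 329.1 150. ] [577.2 341.4 104. ]
pad [589.1 254.8  42. ] [538.8 251.6  42. ] slide front [595.4 282.3  42. ]
beds [469.  412.2  12. ] [484.4 103.7  12. ]
4 [ 621.  -106.8   20. ]
1 [ 619.4 -181.2   20. ]
2 [ 617.8 -255.6   20. ]
3 [ 616.2 -329.2   20. ]
rack near [530.4 -67.1  10. ] [ 524.4 -365.6   10. ] pocket1 [ 568.9 -199.7   20. ] [ 539.5 -199.5   20. ] 2 [ 570.6 -274.8   20. ] 3 [ 572.5 -351.8   20. ]
[[ 0.969  0.248 -0.001]
 [ 0.248 -0.969  0.002]
 [-0.    -0.002 -1.   ]]
[[   0.      -0.968   -0.252   69.391]
 [   1.       0.      -0.       0.387]
 [   0.      -0.252    0.968 -157.236]
 [   0.       0.       0.       1.   ]] 328.1639556822644 324.11621676100117 197.38034133543675
t 0.15 p [ 161.2 -629.1  225.7] head 14.37 w 92.8 F [ 0.7  0.6 -0.1]
 travel [ 17.64 -14.22   3.06] turn [-0.03  0.    3.59]
```

drive_tool(
  travel=[
    [0.5, -0.4, 0],
    [0.9, -0.8, 0],
    [1, -0.86, 0],
    [1, -0.86, 0],
    [1, -0.86, 0.1],
    [1, -0.86, 0.1],
    [1, -0.86, 0.1],
    [1, -0.86, 0.1],
    [1, -0.86, 0.1],
    [1, -0.86, 0.1],
    [1, -0.86, 0.1],
    [1, -0.86, 0.1],
  ],
  turn=[
    [0, 0, 0],
    [0, 0, 0],
    [0, 0, 0],
    [0, 0, 0],
    [0, 0, 0],
    [0, 0, 0],
    [0, 0, 0],
    [0, 0, 0],
    [0, 0, 0],
    [0, 0, 0],
    [0, 0, 0],
    [0, 0, 0],
  ],
  gripper=[0.6, 0.6, 0.6, 0.6, 0.6, 0.6, 0.6, 0.6, 0.6, 0.6, 0.6, 0.6],
  grip_force=25,
)

```text
clock: 1.65
eef_pos: [377.3, -319.3, 206.7]
ee_rot: [-3.116, -0.395, -0.001]
force: [0.7, 0.2, 0.4]
gripper_width: 56.0
grip_force: 0.0
```

drive_tool(
  travel=[
    [1, -0.86, 0],
    [1, -0.86, 0],
    [1, -0.86, 0],
    [0.4, -0.3, 0],
    [0, 0, 0],
    [0, 0, 0],
    [0, 0, 0],
  ],
  turn=[
    [0, 0, 0],
    [0, 0, 0],
    [0, 0, 0],
    [0, 0, 0],
    [0, 0, 1],
    [0, 0, 0],
    [0, 0, 0],
  ],
  gripper=[0.6, 0.6, 0.6, 0.6, 0.6, 0.6, 0.6],
)

```text
clock: 2.52
eef_pos: [440.6, -231.2, 206.7]
ee_rot: [3.129, 0.284, -0.001]
force: [-0.5, -0.1, -0.5]
gripper_width: 55.9
grip_force: 0.0
```

Run:
```python
from h import *
import pickle
c=shot("wrist"); pickle.dump(c,open("w1.pkl","wb"))
cv2.imwrite("pics/w1.png",cv2.resize(c["img"],(800,500),interpolation=cv2.INTER_CUBIC))
tgt(422,-175,100,9.7)
```

```text
t 2.58 p [ 440.7 -231.2  206.7] head 10.35 w 55.7 F [-0.4 -1.2  0.2]
 travel [-0.33 -2.35  4.27] turn [0.   0.   0.16]
```

View pics/w1.png

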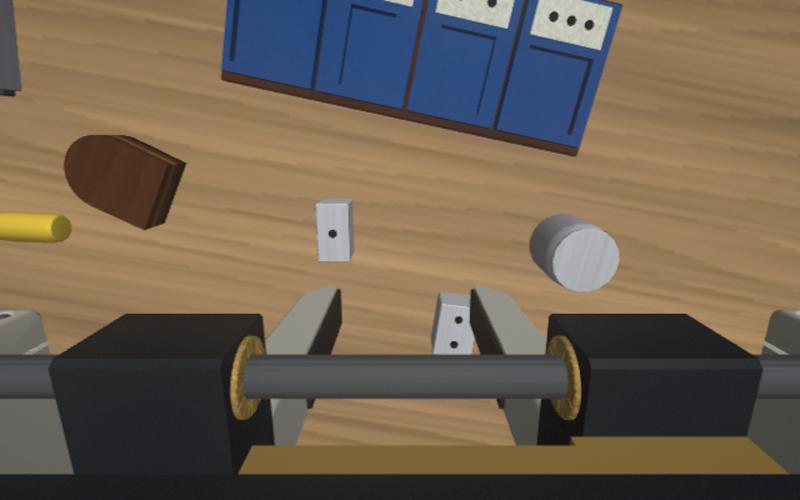

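Run:
```python
from h import *
import pickle
c=pickle.load(open("w1.pkl","rb"))
B=lambda x,y,z:ray(c,(x+.5)/1.25-.5,(y+.5)/1.25-.5,z)
def an(p,q): d=q-p; return np.degrees(np.arctan2(d[1],d[0])).round(1)
print("b1",B(332.5,233.5,32),an(B(318,261,32),B(317,206,32)),[B(*k,32) for k in((317,206),(351,206),(348,261),(318,261))])
print("b2",B(456,332.5,32),an(B(453.5,344.5,32),B(458.5,320.5,32)))
p,q=B(181,162,30),B(147,228,30);print("heel corners",p,q,an(q,p),B(65,165,30))
p,q=B(223,73,20),B(579,148,20);print("rack",p,q,an(q,p)-90)
print("slot3 label",B(571.5,22,20),"edge", B(590,58,20),B(572,135,20),"top",B(530,47,20))
```

```text
b1 [ 424.3 -173.2   32. ] 8.4 [array([ 444.8, -157.6,   32. ]), array([ 449.8, -184.9,   32. ]), array([ 403. , -189.3,   32. ]), array([ 398.5, -164.4,   32. ])]
b2 [ 355.  -292.8   32. ] 1.2
heel corners [460. -46.  30.] [400.6 -20.5  30. ] -23.2 [440.9  45.2  30. ]
rack [533.1 -70.   20. ] [ 528.2 -359.4   20. ] -1.0
slot3 label [ 616.7 -327.4   20. ] edge [ 595.  -348.5   20. ] [ 537. -351.   20.] top [ 594.2 -300.9   20. ]
```

drive_tool(
  travel=[
    [-0.1, -0.6, 0.5],
    [-0.1, -0.9, 1],
    [-0.06, -0.9, 1],
    [0, 0, 1],
    [0, 0, 0.9],
    [0, 0, 0.8],
    [0, 0, 0.8],
    [0, 0, 0.8],
    [0, 0, 0.5],
    [0, 0, 0.1],
    [0, 0, 0],
  ],
  turn=[
    [0, 0, 0],
    [0, 0, 0],
    [0, 0, 0],
    [0, 0, 0.6],
    [0, 0, 0],
    [0, 0, 0],
    [0, 0, 0],
    [0, 0, 0],
    [0, 0, 0],
    [0, 0, 0],
    [0, 0, 0],
  ],
  gripper=[0.6, 0.6, 0.6, 0.6, 0.6, 0.6, 0.6, 0.6, 0.6, 0.6, 0.6],
)

```text
clock: 3.95
eef_pos: [424.1, -173.0, 21.9]
ee_rot: [3.134, 0.218, 0.001]
force: [-0.7, 0.1, 0.6]
gripper_width: 55.6
grip_force: 0.0
```

Run:
```python
from h import *
tgt(423.5,-174,22,8)
```

```text
t 3.95 p [ 424.1 -173.    21.9] head 7.97 w 55.6 F [-0.7  0.1  0.6]
 travel [-0.03  0.04 -0.  ] turn [ 0.   -0.01 -0.01]
```

drive_tool(
  travel=[
    [0, 0, 0],
    [0, 0, 0],
    [0, 0, 0],
    [0, 0, 0],
    [0, 0, -0.4],
    [0, 0, -0.8],
    [0, 0, -0.8],
  ],
  turn=[
    [0, 0, 0],
    [0, 0, 0],
    [0, 0, 0],
    [0, 0, 0],
    [0, 0, 0],
    [0, 0, 0],
    [0, 0, 0],
  ],
  gripper=[0.2, 0.2, 0.2, 0.2, 0.2, 0.2, 0.2],
  grip_force=30,
)

```text
clock: 4.82
eef_pos: [423.6, -172.8, 72.5]
ee_rot: [-3.134, -0.218, 0.001]
force: [-0.2, -0.1, -1.1]
gripper_width: 26.9
grip_force: 29.7
```

Run:
```python
from h import *
tgt(568.3,-180,72,-1.2)
c=shot("wrist","g1.png")
```

```text
t 4.83 p [ 423.6 -172.8   72.5] head 7.97 w 26.9 F [-0.2 -0.1 -1.1]
 travel [5.69 1.09 0.02] turn [-0.    0.01  2.29]
```

drive_tool(
  travel=[
    [0.5, 0.1, 0],
    [0.9, 0.2, 0],
    [1, 0.2, 0],
    [1, 0.2, 0],
    [1, 0.2, 0],
    [0.9, 0.19, 0],
    [0.39, 0, 0],
    [0, 0, 0],
    [0, 0, 0],
    [0, 0, 0],
    [0, 0, 0],
  ],
  turn=[
    [0, 0, 0],
    [0, 0, 0],
    [0, 0, 0],
    [0, 0, 0],
    [0, 0, 0],
    [0, 0, 0],
    [0, 0, 0],
    [0, 0, 0.8],
    [0, 0, 0.8],
    [0, 0, 0.69],
    [0, 0, 0],
  ],
  gripper=[0.2, 0.2, 0.2, 0.2, 0.2, 0.2, 0.2, 0.2, 0.2, 0.2, 0.2],
)

```text
clock: 6.25
eef_pos: [568.2, -179.9, 71.3]
ee_rot: [-3.141, 0.032, 0.001]
force: [-0.0, -0.5, -1.2]
gripper_width: 27.1
grip_force: 29.7
```

Run:
```python
from h import *
import pickle
tgt(568.3,-180,33,-1.2)
c=shot("wrist"); pickle.dump(c,open("w2.pkl","wb"))
cv2.imwrite("pics/w2.png",cv2.resize(c["img"][:,130:510],None,fx=2.1,fy=1.5,interpolation=cv2.INTER_CUBIC))
```

```text
t 6.25 p [ 568.2 -179.9   71.3] head -1.17 w 27.1 F [-0.  -0.5 -1.2]
 travel [0.01 0.   1.53] turn [-0.    0.01  0.01]
```

View pics/w2.png

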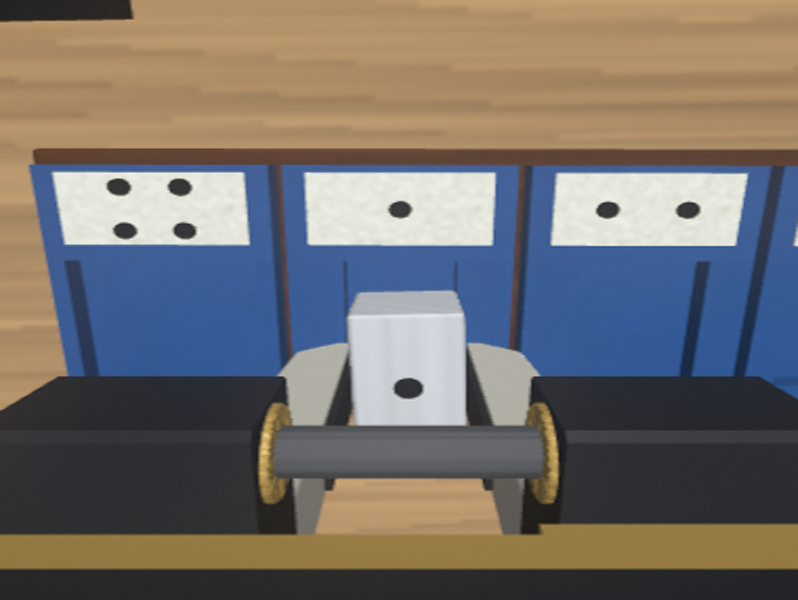

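Run:
```python
from h import *
import pickle
c=pickle.load(open("w2.pkl","rb"))
B=lambda x,y,z:ray(c,130+(x+.5)/2.1-.5,(y+.5)/1.5-.5,z)
print("lab1",B(400,209,20),"lab4",B(151,208,20),"lab2",B(648,210,20))
print("pocket",B(346,263,20),B(456,263,20),"tray",B(280,250,20),B(520,250,20),"slot2 edge R",B(709,263,20))
print("block dot",B(408,388,81.4), "far edge",B(352,315,81.4),B(463,314,81.4))
```

```text
lab1 [ 621.2 -178.9   20. ] lab4 [ 623.1 -104.5   20. ] lab2 [ 619.2 -253.    20. ]
pocket [ 598.5 -161.7   20. ] [ 597.9 -195.5   20. ] tray [ 604.6 -141.8   20. ] [ 603.1 -215.1   20. ] slot2 edge R [ 596.3 -273.2   20. ]
block dot [ 568.6 -180.2   81.4] far edge [ 593.6 -168.3   81.4] [ 593.4 -193.    81.4]
```

drive_tool(
  travel=[
    [0.04, -0.06, 0.4],
    [0, 0, 0.5],
    [0, 0, 0.4],
    [0, 0, 0.2],
    [0, 0, 0.06],
    [0, 0, 0],
    [0, 0, 0],
    [0, 0, 0],
  ],
  turn=[
    [0, 0, 0],
    [0, 0, 0],
    [0, 0, 0],
    [0, 0, 0],
    [0, 0, 0],
    [0, 0, 0],
    [0, 0, 0],
    [0, 0, 0],
  ],
  gripper=[0.2, 0.2, 0.2, 0.2, 0.2, 0.2, 0.42, 0.42],
)

```text
clock: 7.3
eef_pos: [570.0, -178.7, 33.2]
ee_rot: [3.141, -0.033, 0.002]
force: [0.2, 0.1, 0.1]
gripper_width: 37.8
grip_force: 0.0
```

drive_tool(
  travel=[
    [0, 0, 0],
    [0, 0, -0.5],
    [0, 0, -1],
    [0, 0, -1],
    [0, 0, -1],
  ],
  turn=[
    [0, 0, 0],
    [0, 0, 0],
    [0, 0, 0],
    [0, 0, 0],
    [0, 0, 0],
  ],
  gripper=[0.42, 0.42, 0.42, 0.5, 0.6],
)

```text
clock: 7.92
eef_pos: [569.7, -178.7, 122.0]
ee_rot: [3.141, -0.033, 0.002]
force: [-0.3, 0.4, 0.2]
gripper_width: 52.5
grip_force: 0.0
```

Run:
```python
from h import *
import pickle
tgt(380,-270,150,1)
c=shot("wrist"); pickle.dump(c,open("w3.pkl","wb"))
cv2.imwrite("pics/w3.png",cv2.resize(c["img"][:,130:510],None,fx=1.5,fy=1.5,interpolation=cv2.INTER_CUBIC))
```

```text
t 7.92 p [ 569.7 -178.7  122. ] head -1.19 w 52.5 F [-0.3  0.4  0.2]
 travel [-7.51  3.81 -1.13] turn [ 0.   -0.02 -0.55]
```

View pics/w3.png

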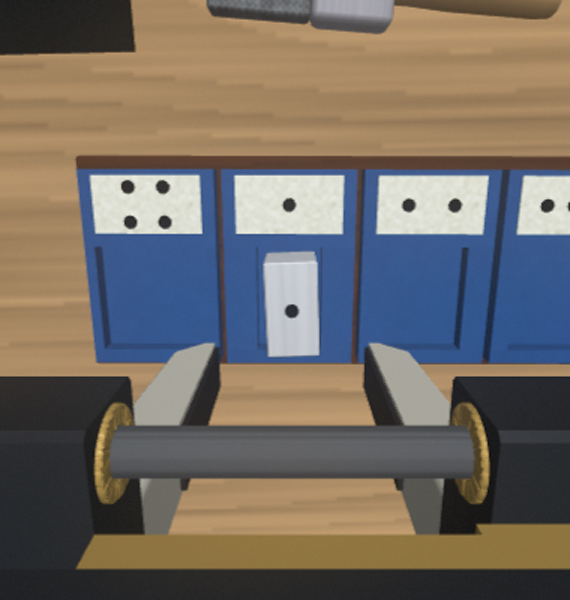

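drive_tool(
  travel=[
    [-0.5, 0.3, 0],
    [-0.9, 0.5, 0],
    [-1, 0.5, 0],
    [-1, 0.5, 0],
    [-1, 0.5, -0.3],
    [-1, 0.5, -0.3],
    [-1, 0.5, -0.3],
    [-0.9, 0.5, 0],
    [-0.4, 0.2, 0],
    [0, 0, 0],
    [0, 0, 0],
  ],
  turn=[
    [0, 0, 0],
    [0, 0, 0],
    [0, 0, 0],
    [0, 0, 0],
    [0, 0, 0],
    [0, 0, 0],
    [0, 0, 0],
    [0, 0, 0],
    [0, 0, -0.5],
    [0, 0, 0],
    [0, 0, 0],
  ],
  gripper=[0.7, 0.7, 0.7, 0.7, 0.7, 0.7, 0.7, 0.7, 0.7, 0.7, 0.7],
)

```text
clock: 9.35
eef_pos: [374.8, -274.2, 142.2]
ee_rot: [-3.141, -0.022, 0.001]
force: [0.8, -0.0, 0.6]
gripper_width: 65.3
grip_force: 0.0
```

Run:
```python
from h import *
import pickle
c=pickle.load(open("w3.pkl","rb"))
print("b1",ray(c,130+292/1.5-.5,311.5/1.5-.5,42),ray(c,130+292/1.5-.5,311.5/1.5-.5,52))
tgt(354,-294,22,1.5)
c=shot("wrist"); pickle.dump(c,open("w4.pkl","wb"))
o=c["obs"]
# find small dark blobs inside bright regions (dots)
g=cv2.cvtColor(c["img"],cv2.COLOR_BGR2GRAY)
n,l,s,ce=cv2.connectedComponentsWithStats((g<70).astype(np.uint8))
for i in range(1,n):
    x,y,w,h,a=s[i]
    if 15<a<250 and max(w,h)<20:
        ring=g[max(y-5,0):y+h+5,max(x-5,0):x+w+5]
        if np.median(ring)>130: print(ce[i].round(1),a,ray(c,*ce[i],32))
```

```text
b1 [ 570.  -179.1   42. ] [ 572.9 -179.2   52. ]
t 9.35 p [ 374.8 -274.2  142.2] head 0.8 w 65.3 F [ 0.8 -0.   0.6]
 travel [-0.84  0.78  4.81] turn [-0.01  0.01 -0.18]
[345. 206.] 41 [ 367.4 -292.3   32. ]
[345.1 232.7] 37 [ 343.3 -293.1   32. ]
```

drive_tool(
  travel=[
    [-0.4, 0.4, 0.5],
    [-0.38, 0.35, 0.9],
    [0, 0, 0.9],
    [0, 0, 0.9],
    [0, 0, 0.9],
    [0, 0, 0.5],
    [0, 0, 0.2],
    [0, 0, 0],
    [0, 0, 0],
    [0, 0, 0],
    [0, 0, 0],
    [0, 0, 0],
  ],
  turn=[
    [0, 0, -0.25],
    [0, 0, 0],
    [0, 0, 0],
    [0, 0, 0],
    [0, 0, 0],
    [0, 0, 0],
    [0, 0, 0],
    [0, 0, 0],
    [0, 0, 0],
    [0, 0, 0],
    [0, 0, 0],
    [0, 0, 0],
  ],
  gripper=[0.7, 0.7, 0.7, 0.7, 0.7, 0.7, 0.7, 0.7, 0.3, 0.3, 0.3, 0.3],
)

```text
clock: 10.9
eef_pos: [356.0, -293.7, 22.9]
ee_rot: [-3.141, -0.05, -0.0]
force: [-0.0, 0.7, 2.2]
gripper_width: 34.6
grip_force: 30.0
```

drive_tool(
  travel=[
    [0, 0, 0],
    [0, 0, -0.4],
    [0, 0, -0.8],
    [0, 0, -0.8],
  ],
  turn=[
    [0, 0, 0],
    [0, 0, 0],
    [0, 0, 0],
    [0, 0, 0],
  ],
  gripper=[0.3, 0.3, 0.3, 0.3],
)

```text
clock: 11.4
eef_pos: [355.7, -293.8, 73.4]
ee_rot: [-3.141, -0.05, 0.001]
force: [0.6, -0.5, -1.9]
gripper_width: 34.8
grip_force: 30.0
```

Run:
```python
from h import *
tgt(568.3,-252.6,72,-1.2)
```

```text
t 11.4 p [ 355.7 -293.8   73.4] head 1.81 w 34.8 F [ 0.6 -0.5 -1.9]
 travel [ 8.55 -1.38  0.05] turn [-0.    0.01  0.75]
```

drive_tool(
  travel=[
    [0.5, -0.1, 0],
    [0.9, -0.15, 0],
    [1, -0.16, 0],
    [1, -0.16, 0],
    [1, -0.16, 0],
    [1, -0.16, 0],
    [1, -0.16, 0],
    [1, -0.16, 0],
    [0.8, -0.15, 0],
    [0.35, -0.18, 0],
    [0, 0, 0],
    [0, 0, 0],
  ],
  turn=[
    [0, 0, 0],
    [0, 0, 0],
    [0, 0, 0],
    [0, 0, 0],
    [0, 0, 0],
    [0, 0, 0],
    [0, 0, 0],
    [0, 0, 0],
    [0, 0, 0],
    [0, 0, 0],
    [0, 0, 0.75],
    [0, 0, 0],
  ],
  gripper=[0.3, 0.3, 0.3, 0.3, 0.3, 0.3, 0.3, 0.3, 0.3, 0.3, 0.3, 0.3],
)

```text
clock: 12.9
eef_pos: [567.8, -248.0, 71.9]
ee_rot: [-3.141, 0.031, 0.003]
force: [-0.2, -0.5, -0.3]
gripper_width: 34.7
grip_force: 30.0
```

```bash
cat >> h.py <<'E'
def dots(c,z,th=70):
    g=cv2.cvtColor(c["img"],cv2.COLOR_BGR2GRAY)
    n,l,s,ce=cv2.connectedComponentsWithStats((g<th).astype(np.uint8))
    for i in range(1,n):
        x,y,w,h,a=s[i]
        if 8<a<400 and max(w,h)<25 and np.median(g[max(y-5,0):y+h+5,max(x-5,0):x+w+5])>130:
            print(ce[i].round(1),a,*[list(ray(c,*ce[i],k)[:2]) for k in z])
E
python3 - <<'E'
from h import *
tgt(568.3,-252.6,72,-1.2)
dots(shot("wrist"),(20,42,82.5))
E
```

```text
t 12.9 p [ 567.8 -248.    71.9] head -1.14 w 34.7 F [-0.2 -0.5 -0.3]
 travel [ 0.02  0.18 -0.  ] turn [-0.01  0.02  0.02]
[ 77.  125.6] 89 [np.float64(632.1), np.float64(-95.6)] [np.float64(632.6), np.float64(-111.8)] [np.float64(633.7), np.float64(-141.7)]
[105.9 125.6] 87 [np.float64(631.7), np.float64(-113.6)] [np.float64(632.3), np.float64(-127.9)] [np.float64(633.4), np.float64(-154.4)]
[211.8 140.6] 76 [np.float64(621.2), np.float64(-178.6)] [np.float64(622.9), np.float64(-186.1)] [np.float64(626.1), np.float64(-199.9)]
[310.2 141. ] 73 [np.float64(619.7), np.float64(-240.6)] [np.float64(621.6), np.float64(-241.6)] [np.float64(625.0), np.float64(-243.4)]
[348.4 141. ] 74 [np.float64(619.2), np.float64(-264.7)] [np.float64(621.1), np.float64(-263.1)] [np.float64(624.7), np.float64(-260.3)]
[424.7 141.3] 76 [np.float64(618.1), np.float64(-312.7)] [np.float64(620.1), np.float64(-306.1)] [np.float64(623.9), np.float64(-294.0)]
[446.9 141.3] 75 [np.float64(617.8), np.float64(-326.8)] [np.float64(619.9), np.float64(-318.7)] [np.float64(623.7), np.float64(-303.8)]
[469.4 141.4] 78 [np.float64(617.5), np.float64(-340.9)] [np.float64(619.6), np.float64(-331.3)] [np.float64(623.5), np.float64(-313.7)]
[ 82.4 154.5] 81 [np.float64(614.0), np.float64(-95.3)] [np.float64(616.5), np.float64(-111.5)] [np.float64(621.1), np.float64(-141.5)]
[110.7 154.6] 79 [np.float64(613.6), np.float64(-113.3)] [np.float64(616.2), np.float64(-127.7)] [np.float64(620.8), np.float64(-154.1)]
[209.5 228.9] 80 [np.float64(562.3), np.float64(-170.8)] [np.float64(570.2), np.float64(-179.1)] [np.float64(584.8), np.float64(-194.4)]
[324.  236.9] 132 [np.float64(555.0), np.float64(-248.0)] [np.float64(563.7), np.float64(-248.2)] [np.float64(579.7), np.float64(-248.6)]
```

drive_tool(
  travel=[
    [0.04, 0.13, 0.4],
    [0, 0, 0.5],
    [0, 0, 0.4],
    [0, 0, 0.2],
    [0, 0, 0.06],
    [0, 0, 0],
    [0, 0, 0],
    [0, 0, 0],
    [0, 0, 0],
    [0, 0, -0.5],
    [0, 0, -1],
    [0, 0, -1],
  ],
  turn=[
    [0, 0, 0],
    [0, 0, 0],
    [0, 0, 0],
    [0, 0, 0],
    [0, 0, 0],
    [0, 0, 0],
    [0, 0, 0],
    [0, 0, 0],
    [0, 0, 0],
    [0, 0, 0],
    [0, 0, 0],
    [0, 0, 0],
  ],
  gripper=[0.3, 0.3, 0.3, 0.3, 0.3, 0.3, 0.5, 0.5, 0.5, 0.5, 0.5, 0.5],
)

```text
clock: 14.45
eef_pos: [569.5, -251.9, 97.7]
ee_rot: [3.141, -0.033, 0.001]
force: [0.3, -0.6, -1.1]
gripper_width: 46.5
grip_force: 0.0
```

Run:
```python
from h import *
tgt(450,-10,160,-20)
dots(shot("wrist"),(20,42,52))
```

```text
t 14.45 p [ 569.5 -251.9   97.7] head -1.19 w 46.5 F [ 0.3 -0.6 -1.1]
 travel [-4.98 -9.57 -2.5 ] turn [ 0.   -0.01  4.7 ]
[ 98.9 127.1] 65 [np.float64(632.0), np.float64(-95.7)] [np.float64(632.7), np.float64(-110.5)] [np.float64(633.0), np.float64(-117.2)]
[124.7 127.1] 65 [np.float64(631.7), np.float64(-113.7)] [np.float64(632.3), np.float64(-126.9)] [np.float64(632.6), np.float64(-132.8)]
[218.5 140.3] 59 [np.float64(621.2), np.float64(-178.6)] [np.float64(622.8), np.float64(-185.6)] [np.float64(623.6), np.float64(-188.8)]
[306.3 140.5] 56 [np.float64(619.7), np.float64(-240.7)] [np.float64(621.5), np.float64(-241.9)] [np.float64(622.3), np.float64(-242.5)]
[340.3 140.6] 53 [np.float64(619.1), np.float64(-264.8)] [np.float64(621.0), np.float64(-263.7)] [np.float64(621.8), np.float64(-263.3)]
[408.1 140.7] 55 [np.float64(618.1), np.float64(-312.7)] [np.float64(620.0), np.float64(-307.2)] [np.float64(620.9), np.float64(-304.7)]
[427.8 140.8] 59 [np.float64(617.8), np.float64(-326.7)] [np.float64(619.7), np.float64(-319.9)] [np.float64(620.6), np.float64(-316.8)]
[447.7 140.8] 59 [np.float64(617.5), np.float64(-340.7)] [np.float64(619.5), np.float64(-332.6)] [np.float64(620.4), np.float64(-328.9)]
[103.1 152.8] 61 [np.float64(614.0), np.float64(-95.2)] [np.float64(616.4), np.float64(-110.1)] [np.float64(617.4), np.float64(-116.8)]
[128.5 152.8] 59 [np.float64(613.7), np.float64(-113.3)] [np.float64(616.0), np.float64(-126.5)] [np.float64(617.1), np.float64(-132.5)]
[323.8 201.6] 61 [np.float64(574.6), np.float64(-252.1)] [np.float64(580.7), np.float64(-252.3)] [np.float64(583.4), np.float64(-252.4)]
[216.9 218.5] 59 [np.float64(563.1), np.float64(-171.5)] [np.float64(570.2), np.float64(-179.2)] [np.float64(573.4), np.float64(-182.7)]
[323.8 235. ] 62 [np.float64(548.2), np.float64(-251.6)] [np.float64(556.7), np.float64(-251.8)] [np.float64(560.6), np.float64(-251.9)]
```

drive_tool(
  travel=[
    [-0.3, -0.5, -0.5],
    [-0.5, -0.9, -0.5],
    [-0.5, -1, -0.5],
    [-0.5, -1, -0.5],
    [-0.5, -1, -0.5],
    [-0.5, -1, 0],
    [-0.5, -1, 0],
    [-0.5, -1, 0],
    [-0.5, -1, 0],
    [-0.5, -0.9, 0],
    [-0.3, -0.5, 0],
  ],
  turn=[
    [0, 0, 0],
    [0, 0, 0],
    [0, 0, 0],
    [0, 0, 0],
    [0, 0, 0],
    [0, 0, 0],
    [0, 0, 0],
    [0, 0, 0],
    [0, 0, 0],
    [0, 0, 0],
    [0, 0, 0],
  ],
  gripper=[0.6, 0.7, 0.8, 1, 1, 1, 1, 1, 1, 1, 1],
)

```text
clock: 15.88
eef_pos: [445.1, -2.5, 158.5]
ee_rot: [-3.141, 0.029, 0.003]
force: [-0.1, -0.3, 0.1]
gripper_width: 92.9
grip_force: 0.0
```

drive_tool(
  travel=[
    [0, 0, 0],
    [0, 0, 0],
    [0, 0, 0],
    [0, 0, 0],
    [0, 0, 0],
    [0, 0, 0],
    [0, 0, 0],
  ],
  turn=[
    [0, 0, 0.9],
    [0, 0, 0.95],
    [0, 0, 0.95],
    [0, 0, 0.95],
    [0, 0, 0.8],
    [0, 0, 0],
    [0, 0, 0],
  ],
  gripper=[1, 1, 1, 1, 1, 1, 1],
)

```text
clock: 16.75
eef_pos: [446.7, -4.3, 158.6]
ee_rot: [3.097, -0.528, -0.0]
force: [-0.8, -0.1, 0.2]
gripper_width: 92.9
grip_force: 0.0
```

Run:
```python
from h import *
import pickle
tgt(445,0,60,-20);print(get_obs()["qpos"].round(2))
c=shot("wrist"); pickle.dump(c,open("w5.pkl","wb"))
cv2.imwrite("pics/w5.png",cv2.resize(c["img"],(800,500),interpolation=cv2.INTER_CUBIC))
```

```text
t 16.75 p [446.7  -4.3 158.6] head -19.35 w 92.9 F [-0.8 -0.1  0.2]
 travel [-0.12 -0.14  3.95] turn [0.   0.   0.16]
[-0.14  0.41  0.13  2.07 -0.08  0.67 -1.86]
```

View pics/w5.png

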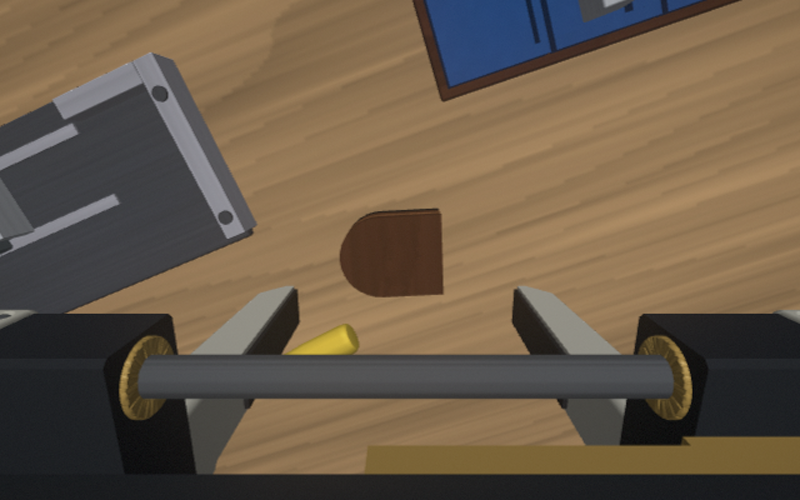

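Run:
```python
from h import *
import pickle
c=pickle.load(open("w5.pkl","rb"))
B=lambda x,y,z:ray(c,(x+.5)/1.25-.5,(y+.5)/1.25-.5,z)
def an(p,q): d=q-p; return np.degrees(np.arctan2(d[1],d[0])).round(1)
p,q=B(440,214,30),B(443,294,30);e=B(340,255,30);print("heel",p,q,an(q,p),e,"ctr",((p+q)/2+e)/2,"w",np.linalg.norm(p-q),"len",np.linalg.norm((p+q)/2-e))
print("sides",B(385,214,30),an(B(385,214,30),B(440,214,30)),an(B(385,296,30),B(443,294,30)))
print("screw end",B(350,330,10),B(357,345,10),B(300,352,10))
print("fence screws",B(160,93,27),B(225,217,27),an(B(225,217,27),B(160,93,27)),"inner",B(137,68,27),B(227,237,27),an(B(227,237,27),B(137,68,27)),"corner out",B(174,56,27),B(255,228,27),"stop inner",B(68,118,27),B(146,84,27))
```

```text
heel [456.5 -34.   30. ] [398.6 -17.4  30. ] -16.0 [451.9  43.6  30. ] ctr [439.725   8.95   30.   ] w 60.232632351574985 len 73.45347166744399
sides [469.3   2.6  30. ] -109.3 -107.3
screw end [386.   64.3  10. ] [371.6  63.8  10. ] [381.2 110.5  10. ]
fence screws [594.6 115.8  27. ] [504.7 111.5  27. ] 2.7 inner [613.3 122.7  27. ] [490.9 116.5  27. ] 2.9 corner out [611.8  96.5  27. ] [490.3  94.6  27. ] stop inner [600.9 181.7  27. ] [602.6 121.9  27. ]
```

drive_tool(
  travel=[
    [0, 0, 0],
    [-0.46, -0.44, 0.5],
    [0, 0, 0.9],
    [0, 0, 0.9],
    [0, 0, 0.9],
    [0, 0, 0.9],
    [0, 0, 0.7],
    [0, 0, 0.4],
    [0, 0, 0.1],
    [0, 0, 0],
  ],
  turn=[
    [0, 0, -0.6],
    [0, 0, 0],
    [0, 0, 0],
    [0, 0, 0],
    [0, 0, 0],
    [0, 0, 0],
    [0, 0, 0],
    [0, 0, 0],
    [0, 0, 0],
    [0, 0, 0],
  ],
  gripper=[1, 1, 1, 1, 1, 1, 1, 1, 1, 1],
)

```text
clock: 18.05
eef_pos: [439.4, 9.6, 26.5]
ee_rot: [-3.107, 0.464, -0.001]
force: [0.1, 0.5, -0.6]
gripper_width: 93.0
grip_force: 0.0
```

Run:
```python
from h import *
tgt(439,9.5,26,-17)
```

```text
t 18.05 p [439.4   9.6  26.5] head -16.97 w 93.0 F [ 0.1  0.5 -0.6]
 travel [-0.01  0.01  0.02] turn [-0.   -0.01  0.01]
```

drive_tool(
  travel=[
    [0, 0, 0],
    [0, 0, 0],
    [0, 0, 0],
    [0, 0, 0],
    [0, 0, -0.3],
    [0, 0, -0.8],
    [0, 0, -1],
    [0, 0, -1],
  ],
  turn=[
    [0, 0, 0],
    [0, 0, 0],
    [0, 0, 0],
    [0, 0, 0],
    [0, 0, 0],
    [0, 0, 0],
    [0, 0, 0],
    [0, 0, 0],
  ],
  gripper=[0.6, 0.6, 0.6, 0.6, 0.6, 0.6, 0.6, 0.6],
)

```text
clock: 19.05
eef_pos: [438.7, 9.6, 104.5]
ee_rot: [3.107, -0.464, -0.001]
force: [-1.1, -0.4, -1.6]
gripper_width: 74.6
grip_force: 30.0
```

Run:
```python
from h import *
tgt(571,160,100,2.9)
c=shot("wrist","w6.png")
```

```text
t 19.05 p [438.7   9.6 104.5] head -16.98 w 74.6 F [-1.1 -0.4 -1.6]
 travel [ 3.3  -7.3   0.18] turn [ 0.    0.01 -4.97]
```

drive_tool(
  travel=[
    [0.2, -0.4, 0],
    [0.4, -0.9, 0],
    [0.4, -1, 0],
    [0.4, -1, 0],
    [0.4, -1, 0],
    [0.4, -1, 0],
    [0.4, -0.9, 0],
    [0.3, -0.8, 0],
    [0.16, -0.33, 0],
    [0, 0, 0],
    [0, 0, 0],
    [0, 0, 0],
  ],
  turn=[
    [0, 0, 0],
    [0, 0, 0],
    [0, 0, 0],
    [0, 0, 0],
    [0, 0, 0],
    [0, 0, 0],
    [0, 0, 0],
    [0, 0, 0],
    [0, 0, 0],
    [0, 0, -0.8],
    [0, 0, -0.8],
    [0, 0, -0.8],
  ],
  gripper=[0.6, 0.6, 0.6, 0.6, 0.6, 0.6, 0.6, 0.6, 0.6, 0.6, 0.6, 0.6],
)

```text
clock: 20.6
eef_pos: [565.1, 162.1, 102.6]
ee_rot: [3.134, -0.2, -0.003]
force: [-0.1, 0.3, -1.0]
gripper_width: 74.4
grip_force: 30.0
```

drive_tool(
  travel=[
    [0, 0, 0],
    [0, 0, 0],
    [0, 0, 0],
    [0, 0, 0],
    [0, 0, 0],
  ],
  turn=[
    [0, 0, -0.8],
    [0, 0, -0.8],
    [0, 0, -0.7],
    [0, 0, -0.27],
    [0, 0, 0],
  ],
  gripper=[0.6, 0.6, 0.6, 0.6, 0.6],
)

```text
clock: 21.22
eef_pos: [565.7, 162.4, 103.5]
ee_rot: [-3.141, -0.079, 0.001]
force: [-0.4, 0.1, -1.1]
gripper_width: 74.6
grip_force: 30.0
```

Run:
```python
from h import *
import pickle
tgt(565.5,162.5,60,2.9)
c=shot("wrist"); pickle.dump(c,open("w7.pkl","wb"))
cv2.imwrite("pics/w7.png",cv2.resize(c["img"],(800,500),interpolation=cv2.INTER_CUBIC))
```

```text
t 21.23 p [565.7 162.4 103.5] head 2.87 w 74.6 F [-0.4  0.1 -1.1]
 travel [-0.01 -0.    1.74] turn [-0.    0.01 -0.01]
```

View pics/w7.png

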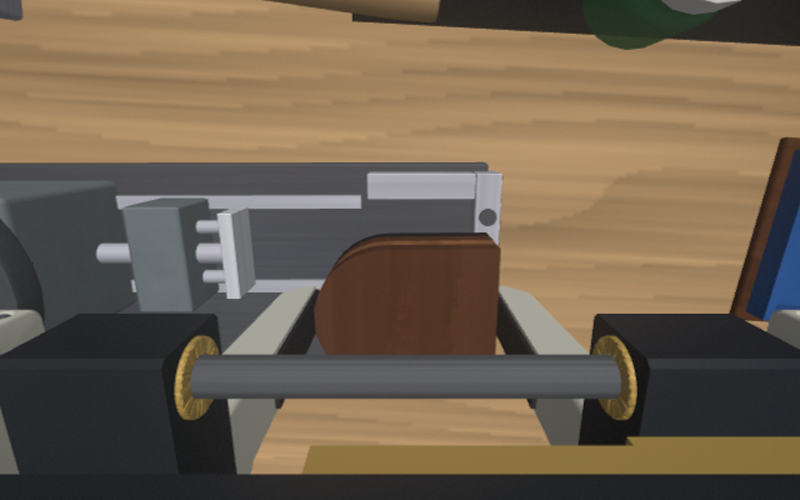

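Run:
```python
from h import *
import pickle
c=pickle.load(open("w7.pkl","rb"))
B=lambda x,y,z:ray(c,(x+.5)/1.25-.5,(y+.5)/1.25-.5,z)
print("stop inner",B(369,198,27),B(474,197,27),"fence inner",B(475,175,27),B(474.5,240,27),"fence out end",B(501,172,27))
print("heel corner",B(498,246,107),"far side",B(375,245,107),"breast low",B(497,340,107))
print("pad front top",B(242,212,42),B(236,300,42),B(250,209,42))
```

```text
stop inner [602.1 184.7  27. ] [605.7 124.9  27. ] fence inner [618.  125.4  27. ] [580.5 122.2  27. ] fence out end [620.4 111.   27. ]
heel corner [597.3 127.7 107. ] far side [595.3 175.3 107. ] breast low [557.5 123.9 107. ]
pad front top [593.2 251.6  42. ] [542.1 257.6  42. ] [595.  247.2  42. ]
```

drive_tool(
  travel=[
    [0, 0, 0.5],
    [0, 0, 0.7],
    [0, 0, 0.7],
    [0, 0, 0.4],
    [0, 0, 0.2],
    [0, 0, 0.08],
    [0, 0, 0],
    [0, 0, 0],
    [0, 0, 0],
    [0, 0, 0],
  ],
  turn=[
    [0, 0, 0],
    [0, 0, 0],
    [0, 0, 0],
    [0, 0, 0],
    [0, 0, 0],
    [0, 0, 0],
    [0, 0, 0],
    [0, 0, 0],
    [0, 0, 0],
    [0, 0, 0],
  ],
  gripper=[0.6, 0.6, 0.6, 0.6, 0.6, 0.6, 0.6, 0.98, 0.98, 0.98],
)

```text
clock: 22.52
eef_pos: [566.1, 162.6, 39.5]
ee_rot: [-3.14, -0.079, -0.001]
force: [0.8, -0.7, 0.2]
gripper_width: 90.9
grip_force: 0.0
```

Run:
```python
from h import *
tgt(565.5,162.5,38.5,2.9)
```

```text
t 22.52 p [566.1 162.6  39.5] head 2.89 w 90.9 F [ 0.8 -0.7  0.2]
 travel [-0.02  0.    0.04] turn [-0.   -0.01 -0.  ]
```

drive_tool(
  travel=[
    [0, 0.15, 0],
    [0, 0.15, 0],
    [0, 0.06, 0],
    [0, 0.06, 0],
    [0, 0.04, 0],
  ],
  turn=[
    [0, 0, 0],
    [0, 0, 0],
    [0, 0, 0],
    [0, 0, 0],
    [0, 0, 0],
  ],
  gripper=[0.98, 0.98, 0.98, 0.98, 0.98],
)

```text
clock: 23.15
eef_pos: [566.7, 151.9, 39.3]
ee_rot: [-3.139, -0.08, -0.002]
force: [-1.0, 2.0, 0.8]
gripper_width: 91.5
grip_force: 1.1
```

drive_tool(
  travel=[
    [0, 0.04, 0],
    [0, 0, 0],
  ],
  turn=[
    [0, 0, 0],
    [0, 0, 0],
  ],
  gripper=[0.98, 0.98],
)

```text
clock: 23.4
eef_pos: [566.9, 151.8, 39.5]
ee_rot: [-3.138, -0.081, -0.002]
force: [0.9, 4.5, 0.4]
gripper_width: 91.0
grip_force: 2.1
```

drive_tool(
  travel=[
    [0, 0.03, 0],
    [0, 0, 0],
  ],
  turn=[
    [0, 0, 0],
    [0, 0, 0],
  ],
  gripper=[0.98, 0.98],
)

```text
clock: 23.65
eef_pos: [566.9, 151.6, 39.5]
ee_rot: [-3.137, -0.081, -0.002]
force: [1.0, 5.8, 0.6]
gripper_width: 91.4
grip_force: 2.8
```

drive_tool(
  travel=[
    [0, -0.15, 0],
    [0, 0, -0.7],
    [0, 0, -0.9],
    [0, 0, -0.8],
    [-0.6, 0, 0],
    [-0.9, 0, 0],
    [-0.7, 0.1, 0],
    [0, 0, 0],
    [0, 0, 0.7],
    [0, 0, 0.9],
    [0, 0, 0.9],
    [0, 0, 0.4],
  ],
  turn=[
    [0, 0, 0],
    [0, 0, 0],
    [0, 0, 0],
    [0, 0, 0],
    [0, 0, 0],
    [0, 0, 0],
    [0, 0, 0],
    [0, 0, 0],
    [0, 0, 0],
    [0, 0, 0],
    [0, 0, 0],
    [0, 0, 0],
  ],
  gripper=[1, 1, 1, 1, 0, 0, 0, 0, 0, 0, 0, 0],
)

```text
clock: 25.15
eef_pos: [512.2, 147.1, 26.0]
ee_rot: [3.14, 0.078, -0.0]
force: [0.1, 0.4, -0.0]
gripper_width: 17.8
grip_force: 0.0
```

Run:
```python
from h import *
import pickle
tgt(530,151,27,2.9)
c=shot("wrist"); pickle.dump(c,open("w8.pkl","wb"))
cv2.imwrite("pics/w8.png",cv2.resize(c["img"],(800,500),interpolation=cv2.INTER_CUBIC))
```

```text
t 25.15 p [512.2 147.1  26. ] head 2.85 w 17.8 F [ 0.1  0.4 -0. ]
 travel [ 0.72 -0.12 -0.04] turn [ 0.01  0.   -0.01]
```

View pics/w8.png

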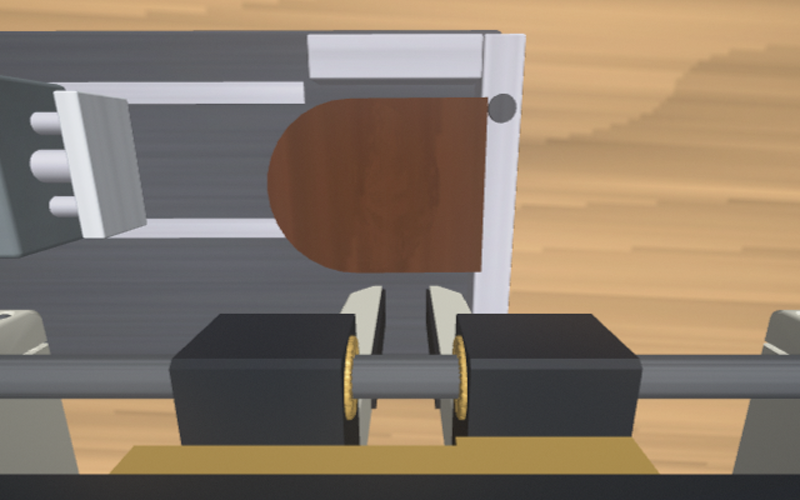

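drive_tool(
  travel=[
    [0, -0.15, 0],
    [0.3, 0, 0],
    [0.2, 0, 0],
    [0.1, 0, 0],
    [0.08, 0, 0],
    [0.06, 0, 0],
    [0.04, 0, 0],
  ],
  turn=[
    [0, 0, 0],
    [0, 0, 0],
    [0, 0, 0],
    [0, 0, 0],
    [0, 0, 0],
    [0, 0, 0],
    [0, 0, 0],
  ],
  gripper=[0, 0, 0, 0, 0, 0, 0],
)

```text
clock: 26.08
eef_pos: [530.6, 152.5, 26.7]
ee_rot: [3.141, 0.079, -0.001]
force: [-0.7, -0.2, 1.1]
gripper_width: 0.6
grip_force: 0.6
```

drive_tool(
  travel=[
    [0.05, 0, 0],
    [0.04, 0, 0],
  ],
  turn=[
    [0, 0, 0],
    [0, 0, 0],
  ],
  gripper=[0, 0],
)

```text
clock: 26.32
eef_pos: [533.2, 152.6, 26.6]
ee_rot: [-3.141, -0.079, -0.0]
force: [-1.4, -1.1, 0.7]
gripper_width: 0.4
grip_force: 0.4
```

drive_tool(
  travel=[
    [0.05, 0, 0],
    [0.04, 0, 0],
    [0, 0, 0],
  ],
  turn=[
    [0, 0, 0],
    [0, 0, 0],
    [0, 0, 0],
  ],
  gripper=[0, 0, 0],
)

```text
clock: 26.7
eef_pos: [533.6, 152.6, 26.5]
ee_rot: [3.14, 0.08, -0.006]
force: [-5.3, 0.3, 4.1]
gripper_width: 0.3
grip_force: 2.6
```

drive_tool(
  travel=[
    [0.04, 0, 0],
    [0.04, 0, 0],
    [0, 0, 0],
  ],
  turn=[
    [0, 0, 0],
    [0, 0, 0],
    [0, 0, 0],
  ],
  gripper=[0, 0, 0],
)

```text
clock: 27.08
eef_pos: [533.5, 152.6, 26.4]
ee_rot: [3.139, 0.08, -0.012]
force: [-9.0, -0.5, 6.1]
gripper_width: 0.5
grip_force: 4.0
```

drive_tool(
  travel=[
    [-0.4, 0, 0],
    [0, 0, -0.7],
    [0, 0, -0.9],
    [0, 0, -0.6],
    [0.5, -0.6, 0],
    [0.8, -0.9, 0],
    [0.66, -0.9, 0],
    [0, -0.5, 0],
    [0, 0, 0.7],
    [0, 0, 0.9],
    [0, 0, 0.6],
    [0, 0, 0],
  ],
  turn=[
    [0, 0, 0],
    [0, 0, 0],
    [0, 0, 0],
    [0, 0, 0],
    [0, 0, 0],
    [0, 0, 0],
    [0, 0, 0],
    [0, 0, 0],
    [0, 0, 0],
    [0, 0, 0],
    [0, 0, 0],
    [0, 0, 0],
  ],
  gripper=[0, 0, 0, 0, 0, 0, 0, 0, 0, 0, 0, 0],
)

```text
clock: 28.58
eef_pos: [571.2, 225.8, 25.0]
ee_rot: [3.139, 0.078, -0.006]
force: [0.5, -0.0, -0.5]
gripper_width: 0.6
grip_force: 0.0
```

drive_tool(
  travel=[
    [0, 0.15, 0],
    [0, 0.1, 0],
    [0, 0.05, 0],
  ],
  turn=[
    [0, 0, 0],
    [0, 0, 0],
    [0, 0, 0],
  ],
  gripper=[0, 0, 0],
)

```text
clock: 28.95
eef_pos: [573.5, 219.4, 27.4]
ee_rot: [-3.14, -0.078, -0.002]
force: [-0.6, -1.0, -0.6]
gripper_width: 0.4
grip_force: 0.0
```

drive_tool(
  travel=[
    [-0.15, 0.08, 0],
    [0, 0.06, 0],
    [0, 0.06, 0],
    [0, 0.05, 0],
    [0, 0, 0],
  ],
  turn=[
    [0, 0, 0],
    [0, 0, 0],
    [0, 0, 0],
    [0, 0, 0],
    [0, 0, 0],
  ],
  gripper=[0, 0, 0, 0, 0],
)

```text
clock: 29.58
eef_pos: [569.6, 213.3, 26.7]
ee_rot: [-3.14, -0.079, -0.0]
force: [-0.0, -0.1, -0.5]
gripper_width: -0.1
grip_force: 0.0
```

drive_tool(
  travel=[
    [0, 0.04, 0],
    [0, 0.04, 0],
    [0, 0, 0],
  ],
  turn=[
    [0, 0, 0],
    [0, 0, 0],
    [0, 0, 0],
  ],
  gripper=[0, 0, 0],
)

```text
clock: 29.95
eef_pos: [569.6, 213.0, 26.9]
ee_rot: [-3.138, -0.081, -0.001]
force: [-0.2, 4.2, 0.3]
gripper_width: 0.5
grip_force: 1.9
```

drive_tool(
  travel=[
    [0, -0.2, 0],
    [0, 0, -0.7],
    [0, 0, -1],
    [0, 0, -1],
    [0, 0, -1],
    [-0.6, -0.2, -1],
    [-1, -0.4, -0.2],
    [-1, -0.4, 0],
    [-1, -0.4, 0],
    [-1, -0.4, 0],
    [-1, -0.4, 0],
    [-1, -0.4, 0],
  ],
  turn=[
    [0, 0, 0],
    [0, 0, 0],
    [0, 0, 0],
    [0, 0, 0],
    [0, 0, 0],
    [0, 0, 0],
    [0, 0, 0],
    [0, 0, 0],
    [0, 0, 0],
    [0, 0, 0],
    [0, 0, 0],
    [0, 0, 0],
  ],
  gripper=[0, 0, 0, 0, 0.3, 0.6, 0.7, 0.7, 0.7, 0.7, 0.7, 0.7],
)

```text
clock: 31.45
eef_pos: [401.1, 272.3, 150.4]
ee_rot: [3.141, 0.077, 0.002]
force: [0.0, -1.0, 0.6]
gripper_width: 65.1
grip_force: 0.0
```

drive_tool(
  travel=[
    [-0.8, -0.2, 0],
    [0, 0, 0],
    [0, 0, 0],
  ],
  turn=[
    [0, 0, 0],
    [0, 0, 0],
    [0, 0, 0],
  ],
  gripper=[0.7, 0.7, 0.7],
)

```text
clock: 31.82
eef_pos: [382.4, 276.4, 149.6]
ee_rot: [-3.14, -0.077, -0.003]
force: [0.0, -1.1, -0.4]
gripper_width: 65.1
grip_force: 0.0
```

Run:
```python
from h import *
import pickle
tgt(353,301,22,4);print(get_obs()["qpos"].round(2))
c=shot("wrist"); pickle.dump(c,open("w9.pkl","wb"))
cv2.imwrite("pics/w9.png",cv2.resize(c["img"],(800,500),interpolation=cv2.INTER_CUBIC))
dots(c,(32,))
```

```text
t 31.82 p [382.4 276.4 149.6] head 2.81 w 65.1 F [ 0.  -1.1 -0.4]
 travel [-1.14 -1.04  5.1 ] turn [-0.   -0.03 -0.3 ]
[-0.71  0.45  0.05  2.02 -0.03  0.67 -2.16]
[291.2 208.4] 37 [np.float64(369.2), np.float64(304.3)]
[292.  223.6] 39 [np.float64(355.3), np.float64(303.2)]
[292.5 238.5] 32 [np.float64(341.2), np.float64(302.4)]
```

View pics/w9.png

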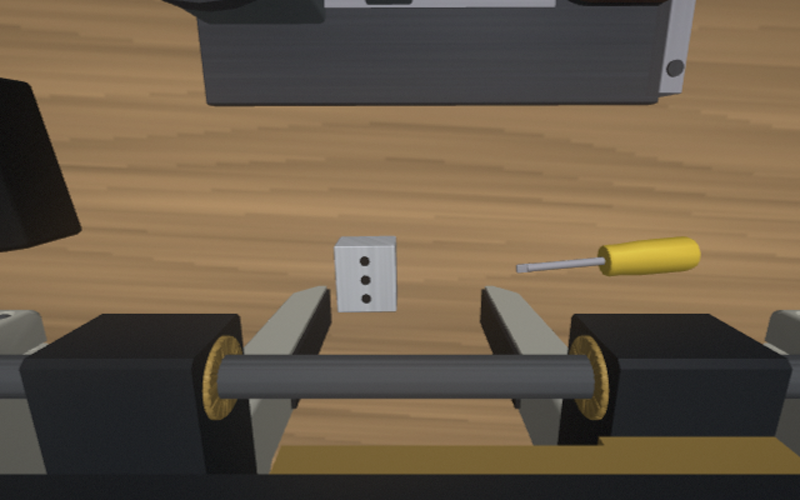

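drive_tool(
  travel=[
    [-0.53, -0.6, 0],
    [-0.5, -0.53, 0.6],
    [0, 0, 0.9],
    [0, 0, 0.9],
    [0, 0, 0.9],
    [0, 0, 0.9],
    [0, 0, 0.6],
    [0, 0, 0.3],
    [0, 0, 0],
    [0, 0, 0],
    [0, 0, 0],
    [0, 0, 0],
  ],
  turn=[
    [0, 0, -0.28],
    [0, 0, 0],
    [0, 0, 0],
    [0, 0, 0],
    [0, 0, 0],
    [0, 0, 0],
    [0, 0, 0],
    [0, 0, 0],
    [0, 0, 0],
    [0, 0, 0],
    [0, 0, 0],
    [0, 0, 0],
  ],
  gripper=[0.7, 0.7, 0.7, 0.7, 0.7, 0.7, 0.7, 0.7, 0.7, 0.4, 0.4, 0.4],
  grip_force=35,
)

```text
clock: 33.38
eef_pos: [353.9, 303.7, 22.2]
ee_rot: [-3.139, -0.11, -0.001]
force: [0.4, 0.3, 1.7]
gripper_width: 42.6
grip_force: 35.0
```

drive_tool(
  travel=[
    [0, 0, 0],
    [0, 0, -0.4],
    [0, 0, -0.9],
    [0, 0, -0.9],
    [0, 0, -0.6],
  ],
  turn=[
    [0, 0, 0],
    [0, 0, 0],
    [0, 0, 0],
    [0, 0, 0],
    [0, 0, 0],
  ],
  gripper=[0.4, 0.4, 0.4, 0.4, 0.4],
)

```text
clock: 34.0
eef_pos: [353.6, 303.5, 92.9]
ee_rot: [-3.139, -0.11, -0.001]
force: [-0.2, 0.5, -2.7]
gripper_width: 42.7
grip_force: 35.0
```

Run:
```python
from h import *
tgt(567,-325.7,95,-1.2)
tgt(460,60,95,-1.2)
```

```text
t 34.0 p [353.6 303.5  92.9] head 4.02 w 42.7 F [-0.2  0.5 -2.7]
 travel [ 6.75 25.7  -0.09] turn [-0.01 -0.01  1.3 ]
t 34.0 p [353.6 303.5  92.9] head 4.02 w 42.7 F [-0.2  0.5 -2.7]
 travel [ 3.56 10.01 -0.09] turn [-0.01 -0.01  1.3 ]
```

drive_tool(
  travel=[
    [0.2, 0.4, 0],
    [0.4, 0.8, 0],
    [0.45, 1, 0],
    [0.45, 1, 0],
    [0.45, 1, 0],
    [0.45, 1, 0],
    [0.45, 1, 0],
    [0.45, 1, 0],
    [0.45, 1, 0],
    [0.4, 1, 0],
    [0.21, 0.86, 0],
    [0.15, 1, 0],
  ],
  turn=[
    [0, 0, 0],
    [0, 0, 0],
    [0, 0, 0],
    [0, 0, 0],
    [0, 0, 0],
    [0, 0, 0],
    [0, 0, 0],
    [0, 0, 0],
    [0, 0, 0],
    [0, 0, 0],
    [0, 0, 0],
    [0, 0, 0],
  ],
  gripper=[0.4, 0.4, 0.4, 0.4, 0.4, 0.4, 0.4, 0.4, 0.4, 0.4, 0.4, 0.4],
)

```text
clock: 35.5
eef_pos: [484.9, 33.9, 90.8]
ee_rot: [3.139, 0.109, -0.003]
force: [-0.0, 0.4, -1.8]
gripper_width: 42.9
grip_force: 35.0
```

drive_tool(
  travel=[
    [0.16, 1, 0],
    [0.16, 1, 0],
    [0.16, 1, 0],
    [0.16, 1, 0],
    [0.16, 1, 0],
    [0.16, 1, 0],
    [0.16, 1, 0],
    [0.16, 1, 0],
    [0.16, 1, 0],
    [0.16, 1, 0],
    [0.16, 1, 0],
    [0.16, 1, 0],
  ],
  turn=[
    [0, 0, 0],
    [0, 0, 0],
    [0, 0, 0],
    [0, 0, 0],
    [0, 0, 0],
    [0, 0, 0],
    [0, 0, 0],
    [0, 0, 0],
    [0, 0, 0],
    [0, 0, 0],
    [0, 0, 0],
    [0, 0, 0],
  ],
  gripper=[0.4, 0.4, 0.4, 0.4, 0.4, 0.4, 0.4, 0.4, 0.4, 0.4, 0.4, 0.4],
)

```text
clock: 37.0
eef_pos: [552.8, -261.8, 90.2]
ee_rot: [-3.139, -0.108, 0.005]
force: [-0.5, -0.2, -2.3]
gripper_width: 42.7
grip_force: 35.0
```

drive_tool(
  travel=[
    [0.16, 1, 0],
    [0.1, 0.7, 0],
    [0.05, 0.4, 0],
    [0, 0, 0],
    [0, 0, 0],
    [0, 0, 0],
  ],
  turn=[
    [0, 0, 0],
    [0, 0, 0],
    [0, 0, 0],
    [0, 0, 0.7],
    [0, 0, 0.6],
    [0, 0, 0],
  ],
  gripper=[0.4, 0.4, 0.4, 0.4, 0.4, 0.4],
)

```text
clock: 37.75
eef_pos: [565.8, -311.3, 91.6]
ee_rot: [-3.141, 0.031, 0.001]
force: [0.7, -0.3, -1.6]
gripper_width: 42.8
grip_force: 35.0
```

Run:
```python
from h import *
tgt(567,-325.7,72,-1.2)
dots(shot("wrist"),(20,42,102.7))
```

```text
t 37.75 p [ 565.8 -311.3   91.6] head -1.12 w 42.8 F [ 0.7 -0.3 -1.6]
 travel [0.06 0.57 0.78] turn [-0.01  0.01  0.02]
[  5.1 123.3] 78 [np.float64(632.0), np.float64(-95.6)] [np.float64(632.4), np.float64(-116.5)] [np.float64(633.2), np.float64(-174.3)]
[ 31.6 123.3] 74 [np.float64(631.7), np.float64(-113.6)] [np.float64(632.0), np.float64(-132.8)] [np.float64(633.0), np.float64(-185.8)]
[129.  137.2] 67 [np.float64(621.1), np.float64(-178.5)] [np.float64(622.5), np.float64(-191.4)] [np.float64(626.2), np.float64(-227.2)]
[219.2 137.3] 65 [np.float64(619.8), np.float64(-240.5)] [np.float64(621.3), np.float64(-247.5)] [np.float64(625.4), np.float64(-266.8)]
[254.2 137.6] 62 [np.float64(619.1), np.float64(-264.5)] [np.float64(620.7), np.float64(-269.2)] [np.float64(625.0), np.float64(-282.1)]
[324.  137.9] 63 [np.float64(618.0), np.float64(-312.6)] [np.float64(619.7), np.float64(-312.6)] [np.float64(624.3), np.float64(-312.8)]
[344.5 138. ] 60 [np.float64(617.7), np.float64(-326.6)] [np.float64(619.4), np.float64(-325.4)] [np.float64(624.1), np.float64(-321.8)]
[364.8 137.9] 66 [np.f
[... 374 characters left out ...]
at64(-185.5)]
[233.1 200.3] 70 [np.float64(574.9), np.float64(-246.0)] [np.float64(580.7), np.float64(-252.5)] [np.float64(596.7), np.float64(-270.3)]
[124.3 217.6] 72 [np.float64(563.3), np.float64(-165.1)] [np.float64(570.2), np.float64(-179.4)] [np.float64(589.3), np.float64(-218.7)]
[324.  229.6] 132 [np.float64(551.2), np.float64(-311.2)] [np.float64(559.3), np.float64(-311.4)] [np.float64(581.6), np.float64(-312.0)]
[235.5 234.7] 66 [np.float64(548.4), np.float64(-245.5)] [np.float64(556.7), np.float64(-252.0)] [np.float64(579.8), np.float64(-270.0)]
[324.  256.6] 130 [np.float64(529.5), np.float64(-310.8)] [np.float64(539.7), np.float64(-311.0)] [np.float64(567.8), np.float64(-311.7)]
```

drive_tool(
  travel=[
    [-0.03, 0.3, 0],
    [0, 0.255, 0],
    [0, 0, 0.5],
    [0, 0, 0.7],
    [0, 0, 0.6],
    [0, 0, 0.4],
    [0, 0, 0.17],
    [0, 0, 0],
    [0, 0, 0],
    [0, 0, 0],
    [0, 0, 0],
    [0, 0, -0.5],
  ],
  turn=[
    [0, 0, 0],
    [0, 0, 0],
    [0, 0, 0],
    [0, 0, 0],
    [0, 0, 0],
    [0, 0, 0],
    [0, 0, 0],
    [0, 0, 0],
    [0, 0, 0],
    [0, 0, 0],
    [0, 0, 0],
    [0, 0, 0],
  ],
  gripper=[0.4, 0.4, 0.4, 0.4, 0.4, 0.4, 0.4, 0.4, 0.58, 0.58, 0.58, 0.58],
)

```text
clock: 39.3
eef_pos: [564.1, -325.6, 44.5]
ee_rot: [-3.14, 0.032, 0.003]
force: [0.8, 0.1, 0.4]
gripper_width: 54.1
grip_force: 0.0
```

drive_tool(
  travel=[
    [0, 0, -0.8],
    [0, 0, -1],
    [0, 0, -1],
    [0, 0, -1],
    [0, -0.5, -0.5],
    [0, 0, 0],
  ],
  turn=[
    [0, 0, 0],
    [0, 0, 0],
    [0, 0, 0],
    [0, 0, 0],
    [0, 0, 0],
    [0, 0, 0],
  ],
  gripper=[0.58, 0.58, 0.58, 0.58, 0.5, 0.5],
)

```text
clock: 40.05
eef_pos: [566.3, -311.4, 154.1]
ee_rot: [-3.141, 0.028, -0.005]
force: [0.6, -0.5, -0.5]
gripper_width: 46.9
grip_force: 0.0
```

Run:
```python
from h import *
import pickle
tgt(560,340,170,0)
c=shot("wrist","w10.png");dots(c,(20,42))
c=shot("top");pickle.dump(c,open("top2.pkl","wb"))
```

```text
t 40.05 p [ 566.3 -311.4  154.1] head -1.03 w 46.9 F [ 0.6 -0.5 -0.5]
 travel [ -0.72 -26.05  -0.62] turn [-0.01 -0.04 -0.26]
[ 73.4 121.3] 42 [np.float64(632.2), np.float64(-95.6)] [np.float64(632.4), np.float64(-112.0)]
[ 94.1 121.6] 42 [np.float64(631.6), np.float64(-113.5)] [np.float64(631.8), np.float64(-128.6)]
[170.5 132.5] 34 [np.float64(621.2), np.float64(-178.5)] [np.float64(622.2), np.float64(-188.6)]
[241.5 132.9] 37 [np.float64(619.7), np.float64(-240.5)] [np.float64(620.9), np.float64(-246.0)]
[269.1 133.1] 38 [np.float64(619.2), np.float64(-264.5)] [np.float64(620.4), np.float64(-268.2)]
[324.  133.2] 36 [np.float64(618.2), np.float64(-312.5)] [np.float64(619.5), np.float64(-312.5)]
[340.1 133.4] 35 [np.float64(617.8), np.float64(-326.5)] [np.float64(619.1), np.float64(-325.5)]
[356.4 133.5] 34 [np.float64(617.4), np.float64(-340.7)] [np.float64(618.8), np.float64(-338.7)]
[ 77.1 142.3] 38 [np.float64(614.2), np.float64(-95.1)] [np.float64(615.8), np.float64(-111.6)]
[ 97.7 142.5] 37 [np.float64(613.7), np.float64(-113.2)] [np.float64(615.3), np.float64(-128.3)]
[341.9 180.4] 39 [np.float64(575.9), np.float64(-327.9)] [np.float64(580.4), np.float64(-326.8)]
[252.9 181.7] 39 [np.float64(576.1), np.float64(-247.3)] [np.float64(580.6), np.float64(-252.3)]
[167.6 195.3] 41 [np.float64(564.8), np.float64(-168.2)] [np.float64(570.1), np.float64(-179.1)]
[341.3 196.8] 36 [np.float64(560.6), np.float64(-327.4)] [np.float64(566.3), np.float64(-326.3)]
[254.4 209. ] 39 [np.float64(550.3), np.float64(-246.8)] [np.float64(556.8), np.float64(-251.8)]
[340.9 212.5] 37 [np.float64(545.5), np.float64(-326.9)] [np.float64(552.3), np.float64(-325.9)]
```

drive_tool(
  travel=[
    [0, -0.5, -0.5],
    [0, -0.9, -0.7],
    [0, -1, -0.7],
    [0, -1, -0.7],
    [0, -1, -0.4],
    [0, -1, 0],
    [0, -1, 0],
    [0, -1, 0],
    [0, -1, 0],
    [0, -1, 0],
    [0, -1, 0],
    [0, -1, 0],
  ],
  turn=[
    [0, 0, 0],
    [0, 0, 0],
    [0, 0, 0],
    [0, 0, 0],
    [0, 0, 0],
    [0, 0, 0],
    [0, 0, 0],
    [0, 0, 0],
    [0, 0, 0],
    [0, 0, 0],
    [0, 0, 0],
    [0, 0, 0],
  ],
  gripper=[0.5, 0.5, 0.5, 0.5, 0.5, 0.5, 0.5, 0.5, 0.5, 0.5, 0.5, 0.5],
)

```text
clock: 41.65
eef_pos: [570.7, -26.0, 228.6]
ee_rot: [-3.141, 0.03, -0.002]
force: [-0.2, -0.5, -0.1]
gripper_width: 46.5
grip_force: 0.0
```

drive_tool(
  travel=[
    [0, -1, 0],
    [0, -1, 0],
    [0, -1, 0],
    [0, -1, 0],
    [0, -1, 0],
    [0, -1, 0],
    [0, -1, 0],
    [0, -1, 0],
    [0, -1, 0],
    [0, -1, 0],
    [0, -1, 0],
    [0, -1, 0],
  ],
  turn=[
    [0, 0, 0],
    [0, 0, 0],
    [0, 0, 0],
    [0, 0, 0],
    [0, 0, 0],
    [0, 0, 0],
    [0, 0, 0],
    [0, 0, 0],
    [0, 0, 0],
    [0, 0, 0],
    [0, 0, 0],
    [0, 0, 0],
  ],
  gripper=[0.5, 0.5, 0.5, 0.5, 0.5, 0.5, 0.5, 0.5, 0.5, 0.5, 0.5, 0.5],
)

```text
clock: 43.15
eef_pos: [576.7, 273.4, 228.1]
ee_rot: [-3.141, 0.031, -0.001]
force: [0.2, -0.8, -0.3]
gripper_width: 46.4
grip_force: 0.0
```

drive_tool(
  travel=[
    [0, -0.7, 0],
    [0, -0.3, 0],
    [0, 0, 0],
    [0, 0, 0],
  ],
  turn=[
    [0, 0, 0],
    [0, 0, -0.5],
    [0, 0, -0.5],
    [0, 0, 0],
  ],
  gripper=[0.5, 0.5, 0.5, 0.5],
)

```text
clock: 43.65
eef_pos: [578.1, 294.9, 227.4]
ee_rot: [3.14, 0.075, 0.0]
force: [0.5, -0.9, 0.6]
gripper_width: 46.7
grip_force: 0.0
```

Run:
```python
from h import *
import pickle
tgt(570,337,180,3);print(get_obs()["qpos"].round(2))
c=shot("wrist"); pickle.dump(c,open("w11.pkl","wb"))
cv2.imwrite("pics/w11.png",cv2.resize(c["img"],(800,500),interpolation=cv2.INTER_CUBIC))
```

```text
t 43.65 p [578.1 294.9 227.4] head 2.72 w 46.7 F [ 0.5 -0.9  0.6]
 travel [-0.24 -1.7   1.89] turn [ 0.01 -0.   -0.07]
[-0.44  0.62 -0.11  1.42  0.07  1.11 -2.09]
```

View pics/w11.png

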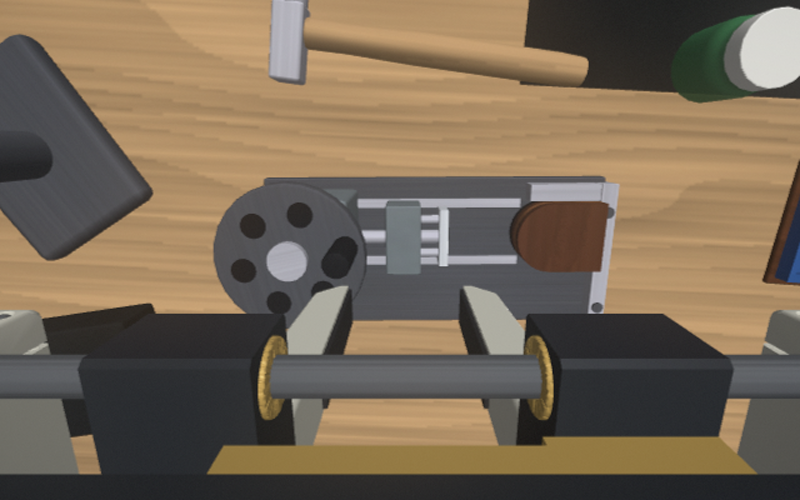

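Run:
```python
from h import *
import pickle
c=pickle.load(open("w11.pkl","rb"))
B=lambda x,y,z:ray(c,(x+.5)/1.25-.5,(y+.5)/1.25-.5,z)
print("hub",B(287,261,104),"wheel L/R",B(214,255,104),B(366,250,104),"handle top",B(345,246,150),"foot",B(334,268,104))
print("pad front",B(447,210,42),B(446,265,42),"slide",B(421,203,42))
print("heel round",B(514,235,42),"breast",B(608,203,42),B(600,271,42))
p=(c["img"][180:240,255:300]);cv2.imwrite("pics/w11c.png",cv2.resize(p,None,fx=8,fy=8,interpolation=cv2.INTER_CUBIC))
```

```text
hub [560.2 378.  104. ] wheel L/R [562.2 429.7 104. ] [571.  321.9 104. ] handle top [585.4 330.5 150. ] foot [556.5 344.5 104. ]
pad front [592.2 259.8  42. ] [543.8 257.2  42. ] slide [597.1 282.1  42. ]
heel round [573.4 200.9  42. ] breast [604.6 125.2  42. ] [544.7 121.9  42. ]
```

View pics/w11c.png

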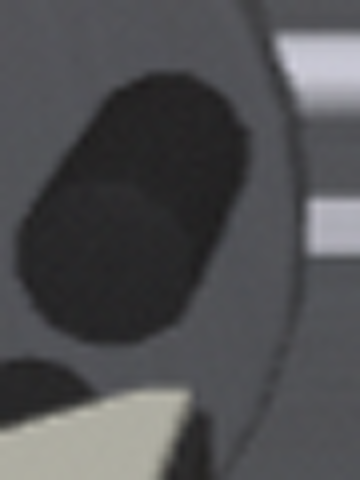

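Run:
```python
from h import *
import pickle
c=pickle.load(open("w11.pkl","rb"))
t=ray(c,267.4,212.3,150);f=ray(c,275.1,198.3,104);print(t,f)
h=np.array([560.2,378]);print(np.hypot(*(t[:2]-h)),np.hypot(*(f[:2]-h)))
tgt(t[0],t[1],170,2.9)
```

```text
[573.  336.7 150. ] [571.7 337.5 104. ]
43.23806193621541 42.101068870041765
t 43.7 p [578.1 294.8 227.5] head 2.7 w 46.2 F [-0.9 -0.4 -0.6]
 travel [-0.13 -1.69  2.3 ] turn [ 0.01 -0.   -0.05]
```

drive_tool(
  travel=[
    [-0.16, -0.7, 0],
    [0, -1, 0],
    [0, 0, 0.6],
    [0, 0, 0.9],
    [0, 0, 0.9],
    [0, 0, 0.8],
    [0, 0, 0.6],
    [0, 0, 0.38],
    [0, 0, 0],
    [0, 0, 0],
  ],
  turn=[
    [0, 0, 0],
    [0, 0, 0],
    [0, 0, 0],
    [0, 0, 0],
    [0, 0, 0],
    [0, 0, 0],
    [0, 0, 0],
    [0, 0, 0],
    [0, 0, 0],
    [0, 0, 0],
  ],
  gripper=[0.5, 0.5, 0.5, 0.5, 0.5, 0.5, 0.5, 0.5, 0.5, 0.5],
)

```text
clock: 44.95
eef_pos: [572.1, 338.9, 123.7]
ee_rot: [-3.14, -0.077, -0.002]
force: [-0.7, -0.0, -0.2]
gripper_width: 46.6
grip_force: 0.0
```

drive_tool(
  travel=[
    [0, 0, 0],
    [0, 0, 0],
    [0, 0, 0],
    [0, 0, 0],
  ],
  turn=[
    [0, 0, 0],
    [0, 0, 0],
    [0, 0, 0],
    [0, 0, 0],
  ],
  gripper=[0.1, 0.1, 0.1, 0.1],
  grip_force=12,
)

```text
clock: 45.45
eef_pos: [571.8, 337.1, 123.2]
ee_rot: [3.139, 0.076, -0.0]
force: [-1.0, -2.4, 2.7]
gripper_width: 17.4
grip_force: 12.0
```

Run:
```python
from h import *
tgt(572,337,123,2.9)
```

```text
t 45.45 p [571.8 337.1 123.2] head 2.76 w 17.4 F [-1.  -2.4  2.7]
 travel [0.01 0.01 0.01] turn [ 0.03  0.   -0.04]
```

drive_tool(
  travel=[
    [-0.87, -0.03, 0],
    [-0.74, -0.46, 0],
    [-0.41, -0.77, 0],
    [0.03, -0.87, 0],
    [0.46, -0.74, 0],
    [0.77, -0.41, 0],
  ],
  turn=[
    [0, 0, 0],
    [0, 0, 0],
    [0, 0, 0],
    [0, 0, 0],
    [0, 0, 0],
    [0, 0, 0],
  ],
  gripper=[0.1, 0.1, 0.1, 0.1, 0.1, 0.1],
)

```text
clock: 46.2
eef_pos: [549.0, 418.3, 123.1]
ee_rot: [3.134, 0.079, 0.001]
force: [1.0, -11.0, 6.5]
gripper_width: 17.9
grip_force: 12.0
```

Run:
```python
from h import *
tgt(560.2-11.7,378+40.9,123,2.76);print(np.degrees(np.arctan2(get_obs()["eef_pos"][1]-378,get_obs()["eef_pos"][0]-560.2)))
```

```text
t 46.2 p [549.  418.3 123.1] head 2.9 w 17.9 F [  1.  -11.    6.5]
 travel [-0.02 -0.02  0.01] turn [ 0.09 -0.    0.04]
105.58834557762817
```

drive_tool(
  travel=[
    [0.87, 0.03, 0],
    [0.74, 0.46, 0],
    [0.41, 0.77, 0],
    [-0.03, 0.87, 0],
    [-0.46, 0.74, 0],
    [-0.77, 0.41, 0],
  ],
  turn=[
    [0, 0, 0],
    [0, 0, 0],
    [0, 0, 0],
    [0, 0, 0],
    [0, 0, 0],
    [0, 0, 0],
  ],
  gripper=[0.1, 0.1, 0.1, 0.1, 0.1, 0.1],
)

```text
clock: 46.95
eef_pos: [574.4, 337.9, 123.2]
ee_rot: [-3.14, -0.074, -0.01]
force: [2.7, 0.1, 0.5]
gripper_width: 17.9
grip_force: 12.0
```

drive_tool(
  travel=[
    [-0.87, -0.03, 0],
    [-0.74, -0.46, 0],
    [-0.41, -0.77, 0],
    [0.03, -0.87, 0],
    [0.46, -0.74, 0],
    [0.77, -0.41, 0],
    [0.87, 0.03, 0],
    [0.74, 0.46, 0],
    [0.41, 0.77, 0],
    [-0.03, 0.87, 0],
    [-0.46, 0.74, 0],
    [-0.77, 0.41, 0],
  ],
  turn=[
    [0, 0, 0],
    [0, 0, 0],
    [0, 0, 0],
    [0, 0, 0],
    [0, 0, 0],
    [0, 0, 0],
    [0, 0, 0],
    [0, 0, 0],
    [0, 0, 0],
    [0, 0, 0],
    [0, 0, 0],
    [0, 0, 0],
  ],
  gripper=[0.1, 0.1, 0.1, 0.1, 0.1, 0.1, 0.1, 0.1, 0.1, 0.1, 0.1, 0.1],
)

```text
clock: 48.45
eef_pos: [574.9, 338.2, 123.2]
ee_rot: [-3.14, -0.075, -0.011]
force: [3.3, -1.0, 2.0]
gripper_width: 17.7
grip_force: 12.0
```

Run:
```python
from h import *
import pickle
tgt(571.8,337.1,123,2.76);print(np.degrees(np.arctan2(get_obs()["eef_pos"][1]-377.7,get_obs()["eef_pos"][0]-560.4)))
c=shot("wrist"); pickle.dump(c,open("w12.pkl","wb"))
cv2.imwrite("pics/w12.png",cv2.resize(c["img"][100:300,270:590],None,fx=2.5,fy=2.5,interpolation=cv2.INTER_CUBIC))
```

```text
t 48.45 p [574.9 338.2 123.2] head 2.72 w 17.7 F [ 3.3 -1.   2. ]
 travel [-0.13  0.04  0.01] turn [-0.01 -0.1  -0.01]
-69.8438678928239
```

View pics/w12.png

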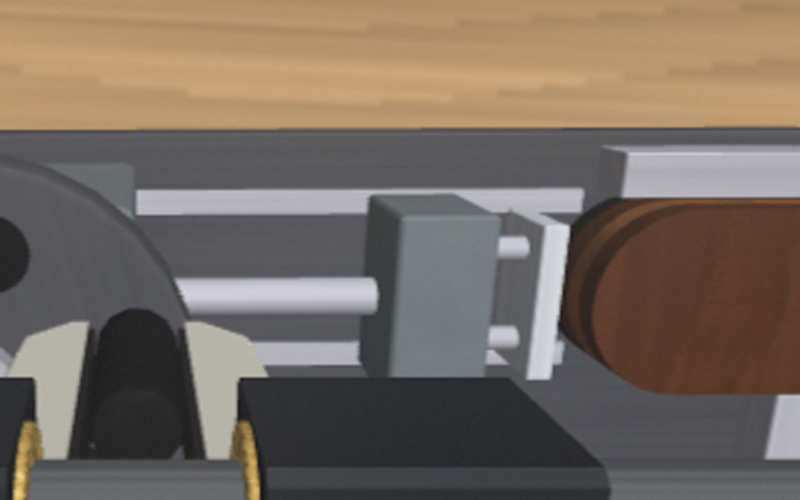

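Run:
```python
from h import *
import pickle
c=pickle.load(open("w12.pkl","rb"))
B=lambda x,y,z:ray(c,270+(x+.5)/2.5-.5,100+(y+.5)/2.5-.5,z)
a=np.radians(2.9);n=np.array([-np.sin(a),np.cos(a)])
J=lambda p:(n@p[:2]).round(1)
for k,(x,y) in dict(padfront1=(570,228),padfront2=(551,377),padback1=(545,224),padback2=(528,377),slide1=(500,217),slide2=(486,376),heel=(592,295),heel2=(593,280)).items(): print(k,B(x,y,42),J(B(x,y,42)))
g=cv2.cvtColor(c["img"],cv2.COLOR_BGR2GRAY)
for r in (200,205,210,215,220,225,230,235): print(r,g[r,455:515].tolist())
```

```text
padfront1 [594.1 209.1  42. ] 178.8
padfront2 [546.3 206.5  42. ] 178.6
padback1 [594.9 216.7  42. ] 186.3
padback2 [545.9 213.7  42. ] 185.8
slide1 [596.4 230.5  42. ] 200.0
slide2 [545.6 226.9  42. ] 199.0
heel [573.6 198.6  42. ] 169.3
heel2 [578.3 199.2  42. ] 169.7
200 [125, 124, 124, 123, 123, 124, 124, 123, 124, 124, 125, 125, 122, 132, 163, 184, 184, 184, 185, 184, 183, 184, 183, 183, 182, 182, 155, 96, 96, 96, 96, 128, 183, 208, 207, 207, 208, 210, 213, 215, 215, 178, 64, 45, 46, 46, 45, 48, 54, 61, 60, 60, 60, 59, 56, 48, 48, 48, 48, 49]
205 [124, 124, 124, 124, 123, 122, 121, 122, 123, 122, 122, 122, 120, 106, 87, 91, 94, 97, 96, 94, 94, 94, 95, 94, 96, 96, 96, 96, 97, 93, 112, 166, 200, 206, 207, 207, 209, 211, 215, 215, 185, 93, 45, 44, 43, 48, 57, 56, 55, 57, 55, 49, 45, 44, 45, 44, 44, 43, 56, 70]
210 [124, 123, 124, 124, 124, 123, 123, 122, 122, 122, 122, 121, 113, 96, 90, 93, 96, 96, 95, 93, 93, 94, 95, 94, 96, 94, 96, 98, 96, 100, 137, 190, 208, 206, 206, 208, 211, 213, 215, 198, 135, 42, 44, 49, 55, 56, 55, 55, 50, 44, 43, 42, 44, 42, 43, 52, 67, 71, 71, 71]
215 [1
[... 655 characters left out ...]
 94, 129, 182, 208, 206, 205, 206, 210, 212, 213, 210, 167, 41, 41, 41, 48, 53, 52, 53, 48, 39, 39, 40, 40, 46, 60, 70, 69, 70, 71, 70, 71, 71]
230 [121, 120, 120, 121, 121, 122, 120, 123, 123, 122, 125, 137, 143, 145, 144, 146, 145, 145, 145, 145, 136, 109, 94, 93, 94, 96, 92, 110, 165, 199, 207, 206, 206, 207, 211, 213, 214, 176, 57, 34, 38, 40, 39, 45, 50, 52, 50, 46, 38, 38, 39, 46, 60, 69, 71, 70, 71, 71, 69, 71]
235 [120, 120, 121, 120, 122, 121, 121, 120, 121, 127, 163, 198, 197, 196, 196, 197, 197, 198, 196, 196, 196, 187, 147, 93, 95, 94, 99, 137, 187, 207, 206, 205, 207, 210, 213, 214, 199, 146, 93, 91, 87, 74, 46, 37, 38, 41, 48, 50, 49, 43, 39, 38, 43, 59, 68, 70, 70, 68, 70, 69]
```

drive_tool(
  travel=[
    [-0.87, -0.03, 0],
    [-0.74, -0.46, 0],
    [-0.41, -0.77, 0],
    [0.03, -0.87, 0],
    [0.46, -0.74, 0],
    [0.77, -0.41, 0],
    [0, 0, 0],
  ],
  turn=[
    [0, 0, 0],
    [0, 0, 0],
    [0, 0, 0],
    [0, 0, 0],
    [0, 0, 0],
    [0, 0, 0],
    [0, 0, 0],
  ],
  gripper=[0.1, 0.1, 0.1, 0.1, 0.1, 0.1, 0.1],
)

```text
clock: 49.38
eef_pos: [551.7, 418.8, 123.1]
ee_rot: [3.137, 0.076, 0.007]
force: [2.7, -6.6, 4.2]
gripper_width: 18.0
grip_force: 12.0
```

```bash
cat >> h.py <<'E'
def gap(c,z=42):
    "jig-y of slide front edge, pad back, pad front, heel along rows through pad middle"
    g=cv2.cvtColor(c["img"],cv2.COLOR_BGR2GRAY).astype(int); a=np.radians(2.9); n=np.array([-np.sin(a),np.cos(a)]); e=np.array([np.cos(a),np.sin(a)])
    ob=c["obs"];W=Ro.from_rotvec(ob["ee_rot"]).as_matrix();T=np.array(c["tool_from_camera"])
    def px(P):
        q=T[:3,:3].T@(W.T@(P-np.array(ob["eef_pos"]))-T[:3,3]); return c["fx"]*q[0]/q[2]+c["cx"],c["fy"]*q[1]/q[2]+c["cy"]
    J0=n@np.array([570.,195.]); out=[]
    for dx in (-12,-8,-4,0,4,8,12,16):
        s=np.arange(-15,62,0.5)   # along +jig y from near heel round end
        v=[]
        for k in s:
            P=np.r_[np.array([570.,195.])+e*dx+n*k,z]; u,w=px(P)
            v.append(cv2.getRectSubPix(g.astype(np.float32),(1,1),(float(u),float(w)))[0,0] if 0<u<639 and 0<w<399 else 0)
        print(dx,"".join("%d"%min(9,x//25) for x in v))
E
python3 - <<'E'
from h import *
import pickle
tgt(549,418.3,123,2.76);p=get_obs()["eef_pos"];print(np.degrees(np.arctan2(p[1]-377.7,p[0]-560.4)))
gap(pickle.load(open("w12.pkl","rb")))
c=shot("wrist"); pickle.dump(c,open("w13.pkl","wb"));gap(c)
E
```

```text
t 49.38 p [551.7 418.8 123.1] head 2.76 w 18.0 F [ 2.7 -6.6  4.2]
 travel [-0.11  0.02  0.  ] turn [ 0.05 -0.06 -0.  ]
101.9845471662845
-12 2222222222222222222222222222222111111121111122333345677778888888888887654433334566666666666666666554444444444444444444444444444444444444444444444444444444
-8 2222222222222222222222222222222222111111112211111111122467888888888887754333333457777777777777777655444444444444444444444444444444444444444444444444444444
-4 2222222222222222222222222222222222221111111122221111111357888888888887654333333333333333333333333344444444444444444444444444444444444444444444444444444444
0 2222222222222222222222222222222222222111111112222221111257888888888887754333333333333333333333333344444444444444444444444444444444444444444444444444444444
4 2222222222222222222222222222222222221111111111222222111367888888888887754333333333333333333333333344444444444444444444444444444444444444444444444444444444
8 2222222222222222222222222222222222211111111112222222111357888888888887654433333333333333333333333344444444444444444444444444444444444444444444444444444444
12 22222222222222
[... 860 characters left out ...]
4444444444444444444444444444444444444444333222222222222222222222222222
4 0000002222222222222222222222222222222467888888888887654333333333334444444444444444444444444444444444444444444444444444444444433222222222222222222222222222
8 0000000022222222222222222222222222222468888888888887654333333333344444444444444444444445555544544444444444444444444444444444433222222222222222222222222222
12 0000000000222222222222222222222221111467888888888887654333333333344444444444444444444444444444444444444444444444444444444444433222222222222222222222222222
16 0000000000002222222222222222211111112378888888888887654433333333334444444444444444444444444444444444444444444444444445554444433222222222222222222222222222
```

drive_tool(
  travel=[
    [0, 0, 0],
    [0, 0, 0],
    [0, 0, -0.6],
    [0, 0, -1],
    [0, 0, -1],
    [0, 0, -1],
    [0.2, 0.7, -0.56],
    [0.2, 1, 0],
    [0.2, 1, 0],
    [0.2, 1, 0],
    [0.2, 1, 0],
    [0, 0.3, 0],
  ],
  turn=[
    [0, 0, 0],
    [0, 0, 0],
    [0, 0, 0],
    [0, 0, 0],
    [0, 0, 0],
    [0, 0, 0],
    [0, 0, 0],
    [0, 0, 0],
    [0, 0, 0],
    [0, 0, 0],
    [0, 0, 0],
    [0, 0, 0],
  ],
  gripper=[0.5, 0.5, 0.5, 0.5, 0.5, 0.5, 0.5, 0.5, 0.5, 0.5, 0.5, 0.5],
)

```text
clock: 50.92
eef_pos: [580.7, 291.1, 225.9]
ee_rot: [3.138, 0.068, -0.002]
force: [0.4, -0.5, -0.6]
gripper_width: 46.7
grip_force: 0.0
```

```bash
sed -i 's/-15,62,0.5/-10,lim,0.5/; s/def gap(c,z=42)/def gap(c,z=42,lim=62)/' h.py
python3 - <<'E'
from h import *
import pickle
tgt(578,295,227,2.76)
gap(pickle.load(open("w11.pkl","rb")),42,90)
c=shot("wrist"); pickle.dump(c,open("w14.pkl","wb"));gap(c)
a=np.radians(2.9)
for u,w in((267.4,212.3),): pass
E
```

```text
t 50.92 p [580.7 291.1 225.9] head 2.48 w 46.7 F [ 0.4 -0.5 -0.6]
 travel [-0.1  -0.16 -0.05] turn [ 0.04  0.02 -0.07]
-12 22222222222222222222211122233333333333333333333333333333333333333333333333333333333333333333333333333333333333333333333333333333333333333333333457788888888888765666777777777777777777777777777655444444
-8 22222222222222222222222211111112233333333333333333333333333333333333333333333333333333333333333333333333333333333333333333333333333333333333333467788888888888765556666666666666666666666666666655444444
-4 22222222222222222222222222111111111222333333333333333333333333333333333333333333333333333333333333333333333333333333333333333333333333333333333357888888888887765433333333333333333333333333333344444444
0 22222222222222222222222222211111111111223333333333333333333333333333333333333333333333333333333333333333333333333333333333333333333333333333333356788888888887766555666666666666666666666666655544444444
4 2222222222222222222222222211111221111111223333333333333333333333333333333333333333333333333333333333333333333333333333333333333333333333333333334678888888888777666
[... 1130 characters left out ...]
88888765443333333333333333333344444444444444444444444444444444444444444444444444444444444322222222233333333333
4 222222222222222222222222357788888888887765433333333333333333333344444444444444444444444444444444444444444444444444444444444332222222233333333333
8 222222222222222222222222235778888888887765433333333333333333333334444444444444444444444444444444444444444444444444444444444332222222233333333333
12 222222222222222222222222235778888888887765443333333333333333333334444444444444444444444444444444444444444444444444444444444332222222233333333333
16 222222222222222222221122345778888888888765444455555555555555555544444444444444444444444444444444444444444444444444444444444332222222233333333333
```

Run:
```python
from h import *
import pickle,io,contextlib
for f,l in(("w11",90),("w12",62),("w13",62),("w14",62)):
    b=io.StringIO()
    with contextlib.redirect_stdout(b): gap(pickle.load(open(f+".pkl","rb")),42,l)
    for L in b.getvalue().split("\n")[2:5]:
        s=L.split()[1]; i=s.index("888"); fr=max(j for j in range(i) if s[j]<"5")+.5
        k=s.find("3333",i); sl=s.find("444",k) if k>0 else -1
        print(f,L.split()[0],"front",fr/2-10,"slide",sl/2-10,"diff",(sl-fr)/2)
```

```text
w11 -4 front 61.75 slide 86.0 diff 24.25
w11 0 front 61.75 slide -10.5 diff -72.25
w11 4 front 62.25 slide -10.5 diff -72.75
w12 -4 front 12.75 slide 34.0 diff 21.25
w12 0 front 12.75 slide 34.0 diff 21.25
w12 4 front 12.75 slide 34.0 diff 21.25
w13 -4 front 3.75 slide 17.5 diff 13.75
w13 0 front 3.75 slide 17.5 diff 13.75
w13 4 front 3.75 slide 18.0 diff 14.25
w14 -4 front 2.75 slide 22.0 diff 19.25
w14 0 front 2.75 slide 22.0 diff 19.25
w14 4 front 2.25 slide 22.0 diff 19.75
```

drive_tool(
  travel=[
    [-0.2, -0.6, 0],
    [-0.2, -1, 0],
    [-0.2, -1, 0],
    [-0.2, -1, 0],
    [-0.14, -1, 0],
    [0, -0.55, 0],
    [0, 0, 0.6],
    [0, 0, 1],
    [0, 0, 1],
    [0, 0, 0.9],
    [0, 0, 0.6],
    [0, 0, 0],
  ],
  turn=[
    [0, 0, 0],
    [0, 0, 0],
    [0, 0, 0],
    [0, 0, 0],
    [0, 0, 0],
    [0, 0, 0],
    [0, 0, 0],
    [0, 0, 0],
    [0, 0, 0],
    [0, 0, 0],
    [0, 0, 0],
    [0, 0, 0],
  ],
  gripper=[0.5, 0.5, 0.5, 0.5, 0.5, 0.5, 0.5, 0.5, 0.5, 0.5, 0.5, 0.5],
)

```text
clock: 52.48
eef_pos: [549.7, 421.7, 122.7]
ee_rot: [3.138, 0.075, -0.004]
force: [-0.7, 1.1, 0.1]
gripper_width: 46.3
grip_force: 0.0
```

drive_tool(
  travel=[
    [0, 0, 0],
    [0, 0, 0],
    [0, 0, 0],
    [0, 0, 0],
  ],
  turn=[
    [0, 0, 0],
    [0, 0, 0],
    [0, 0, 0],
    [0, 0, 0],
  ],
  gripper=[0.1, 0.1, 0.1, 0.1],
)

```text
clock: 52.98
eef_pos: [551.7, 418.7, 125.5]
ee_rot: [3.134, 0.072, 0.002]
force: [-0.6, -6.3, 4.9]
gripper_width: 17.7
grip_force: 12.0
```

Run:
```python
from h import *
tgt(551.7,418.8,123,2.76);p=get_obs()["eef_pos"];print(np.degrees(np.arctan2(p[1]-377.7,p[0]-560.4)),np.hypot(p[1]-377.7,p[0]-560.4))
```

```text
t 52.98 p [551.7 418.7 125.5] head 2.65 w 17.7 F [-0.6 -6.3  4.9]
 travel [-0.  -0.   0.1] turn [ 0.1  -0.02 -0.03]
101.92912799811604 41.954489772626296
```

drive_tool(
  travel=[
    [0.45, 0.08, 0],
    [0.5, 0.14, 0],
    [0, 0, 0],
    [0, 0, 0],
  ],
  turn=[
    [0, 0, 0],
    [0, 0, 0],
    [0, 0, 0],
    [0, 0, 0],
  ],
  gripper=[0.1, 0.1, 0.1, 0.1],
)

```text
clock: 53.48
eef_pos: [575.7, 416.7, 125.5]
ee_rot: [3.138, 0.074, 0.003]
force: [-1.5, -4.9, 5.0]
gripper_width: 17.9
grip_force: 12.0
```

Run:
```python
from h import *
tgt(574.1,417.4,123,2.76);p=get_obs()["eef_pos"];print(np.degrees(np.arctan2(p[1]-377.7,p[0]-560.4)),np.hypot(p[1]-377.7,p[0]-560.4))
```

```text
t 53.48 p [575.7 416.7 125.5] head 2.71 w 17.9 F [-1.5 -4.9  5. ]
 travel [-0.06 -0.03  0.1 ] turn [ 0.04 -0.03 -0.01]
68.61923222115296 41.927155047029764
```

drive_tool(
  travel=[
    [0, 0, 0],
    [0, 0, 0],
    [0, 0, -0.6],
    [0, 0, -1],
    [0, 0, -1],
    [0, 0, -1],
    [0, 0.7, -0.5],
    [0, 1, 0],
    [0, 1, 0],
    [0, 1, 0],
    [0, 1, 0],
    [0, 0.3, 0],
  ],
  turn=[
    [0, 0, 0],
    [0, 0, 0],
    [0, 0, 0],
    [0, 0, 0],
    [0, 0, 0],
    [0, 0, 0],
    [0, 0, 0],
    [0, 0, 0],
    [0, 0, 0],
    [0, 0, 0],
    [0, 0, 0],
    [0, 0, 0],
  ],
  gripper=[0.5, 0.5, 0.5, 0.5, 0.5, 0.5, 0.5, 0.5, 0.5, 0.5, 0.5, 0.5],
)

```text
clock: 54.98
eef_pos: [580.8, 290.9, 227.2]
ee_rot: [3.139, 0.071, 0.001]
force: [-0.2, 1.1, -0.3]
gripper_width: 46.3
grip_force: 0.0
```

drive_tool(
  travel=[
    [0, 0, 0],
    [0, 0, 0],
  ],
  turn=[
    [0, 0, 0],
    [0, 0, 0],
  ],
  gripper=[0.5, 0.5],
)

```text
clock: 55.22
eef_pos: [579.5, 295.8, 226.9]
ee_rot: [-3.139, -0.08, 0.0]
force: [0.8, -0.0, 0.1]
gripper_width: 46.2
grip_force: 0.0
```

Run:
```python
from h import *
import pickle
tgt(578,295,227,2.76)
c=shot("wrist","w15.png"); pickle.dump(c,open("w15.pkl","wb"));gap(c)
g=cv2.cvtColor(c["img"],cv2.COLOR_BGR2GRAY)
# heel/fence/stop check: profiles at z=42 heel edges and z=27 bars, in jig frame
a=np.radians(2.9);n=np.array([-np.sin(a),np.cos(a)]);e=np.array([np.cos(a),np.sin(a)])
t=shot("top"); t0=pickle.load(open("top2.pkl","rb"))
d=cv2.absdiff(t["img"],t0["img"]).max(2)
k,l,s,ce=cv2.connectedComponentsWithStats((cv2.medianBlur(d,3)>40).astype(np.uint8))
for i in range(1,k):
    if s[i][4]>8: print("changed vs before wheel",ce[i].round(),s[i][4])
d=cv2.absdiff(t["img"],cv2.imread("pics/top.png")).max(2)
k,l,s,ce=cv2.connectedComponentsWithStats((cv2.medianBlur(d,3)>40).astype(np.uint8))
for i in range(1,k):
    if s[i][4]>8: print("changed vs start",ce[i].round(),s[i][4])
```

```text
t 55.23 p [579.5 295.8 226.9] head 2.92 w 46.2 F [ 0.8 -0.   0.1]
 travel [-0.06  0.03 -0.  ] turn [-0.02  0.    0.04]
-12 222222222222222222222222346788888888887765434566677777777665544444444444444444444444444444444444444444444444444444444433222222222333333333333333
-8 222222222222222222222222136788888888887765433456677777777665544444444444444444444444444444444444444444444444444444444433222222222333333333333333
-4 222222222222222222222222235778888888887765443333333333333334444444444444444444444444444444444444444444444444444444444433222222222333333333333333
0 222222222222222222222222346778888888888765443333333333333333444444444444444444444444444444444444444444444444444444444333222222222333333333333333
4 222222222222222222222222356788888888887765433333333333333333444444444444444444444444444444444444444444444444444444444333222222222333333333333333
8 222222222222222222222222236788888888887765433333333333333333444444444444444444444444444444444444444444444444444444444433222222222333333333333333
12 222222222222222222222222235778888888888765443333333333333333444444444444444444444444444444444444444444444444444444444433222222222333333333333333
16 222222222222222222211122346778888888888765444455555555555555544444444444444444444444444444444444444444444444444444444433222222222333333333333333
changed vs before wheel [228. 256.] 16598
changed vs before wheel [423. 276.] 15887
changed vs before wheel [250. 202.] 219
changed vs before wheel [405. 211.] 30
changed vs before wheel [308. 396.] 100
changed vs before wheel [329. 396.] 65
changed vs start [228. 255.] 15939
changed vs start [263. 200.] 646
changed vs start [229. 194.] 16
changed vs start [381. 203.] 214
changed vs start [406. 203.] 253
changed vs start [430. 205.] 313
changed vs start [182. 199.] 11
changed vs start [319. 246.] 515
changed vs start [379. 251.] 188
changed vs start [419. 275.] 243
changed vs start [600. 370.] 3753
changed vs start [317. 395.] 211
```

Run:
```python
from h import *
c=shot("top");g=cv2.cvtColor(c["img"],cv2.COLOR_BGR2HSV)
m=((g[...,1]<60)&(g[...,2]>140)).astype(np.uint8); m[:175]=0;m[225:]=0;m[:,:340]=0;m[:,445:]=0
k,l,s,ce=cv2.connectedComponentsWithStats(m)
for i in range(1,k):
    if s[i][4]>10: print(s[i],ce[i].round(1),ray(c,*ce[i],42))
w=shot("wrist");dots(w,(20,42))
```

```text
[348 180  19  13 210] [356.7 185.9] [ 617.9 -105.4   42. ]
[371 181  19  13 205] [380.4 186.9] [ 616.5 -177.7   42. ]
[394 182  21  30 420] [404.8 195.1] [ 592.4 -252.    42. ]
[419 184  19  12 210] [428.2 189.1] [ 613.1 -323.8   42. ]
[377 195  10  17 160] [381.2 203.1] [ 565.8 -180.1   42. ]
[423 197  15  17 250] [429.9 205. ] [ 563.4 -327.8   42. ]
```

Run:
```python
from h import *
import pickle
c=shot("top");t0=pickle.load(open("top2.pkl","rb"))
for x in(t0,c):
    g=cv2.cvtColor(x["img"],cv2.COLOR_BGR2GRAY)
    for r in range(180,217): print(r,"".join("%d"%(min(9,v//26)) for v in g[r,368:445]))
    print()
```

```text
180 55555555566665566666666666666666666666653222122212223321111223334664112322111
181 44445554555555555555555555565666665666653222222222234431111223334664212332111
182 33345666665555555555554444445555555555542112222222234431111123344664212332111
183 33357888888888877777765333345666655555542122221212223421111223334665211333211
184 32468999999999999999986332357888888887763212222221234431121123344675311234321
185 33469999999999999999996432468999999999985212121122235531211123334676410233321
186 32469999999999999999996433479999999999995212112222246531111123344687520123222
187 32469999999988999999996432479999989999995211222111245531111123344688631012211
188 22469999999988999999996422479999878999995222221221245421211222334688752111112
189 32469999999998999999996422479999878999985222222221245421111222344688863101122
190 32469999999999999999996422479999999999995222222222245431111123344688885311112
191 33468999999999999999996422479999999999985222222222234421121223445688987521121
192 32356788888888888899986332479999999999985222222122223322121223555688988642122
193 333445555556666666666643224578
[... 4268 characters left out ...]
88888888998533322333346898888778888885345666
209 33333333468998899875333323333334678888888998543323333346898887568888885345666
210 33333333467888888864333323333334556666777787533332333346889888778888875345666
211 33333333445666666543333333333333444444555555433333333346899998888888875346666
212 33333333344444444333333322333333344444444433333323333346788888888888875346777
213 33333333333333333333333333333333333333333333333333333344555665655566654346777
214 23333333333333333333333323333333333333333333333322333344444444444444433346677
215 22332333333333333333333322333333333333333333333323333333333334333433333345666
216 22222222222222222222323222223333333333333333333323333333333333333333333345666
```

drive_tool(
  travel=[
    [0, 0.5, 0],
    [0, 0.9, 0],
    [0, 1, 0],
    [0, 1, 0],
    [0, 1, 0],
    [0, 1, 0],
    [0, 1, 0],
    [0, 1, 0],
    [0, 1, 0],
    [0, 1, 0],
    [0, 1, 0],
    [0, 1, 0],
  ],
  turn=[
    [0, 0, 0],
    [0, 0, 0],
    [0, 0, 0],
    [0, 0, 0],
    [0, 0, 0],
    [0, 0, 0],
    [0, 0, 0],
    [0, 0, 0],
    [0, 0, 0],
    [0, 0, 0],
    [0, 0, 0],
    [0, 0, 0],
  ],
  gripper=[0.5, 0.5, 0.5, 0.5, 0.5, 0.5, 0.5, 0.5, 0.5, 0.5, 0.5, 0.5],
)

```text
clock: 56.98
eef_pos: [593.4, 6.2, 227.2]
ee_rot: [3.14, 0.073, -0.0]
force: [0.5, 0.6, -0.5]
gripper_width: 46.6
grip_force: 0.0
```

drive_tool(
  travel=[
    [0.2, 1, 0],
    [0.2, 1, 0.5],
    [0.2, 1, 0.9],
    [0.1, 1, 0.9],
    [0, 1, 0.9],
    [0, 1, 0.8],
    [0, 1, 0],
    [0, 1, 0],
    [0, 1, 0],
    [0, 1, 0],
    [0, 0.4, 0],
    [0, 0, 0],
  ],
  turn=[
    [0, 0, 0],
    [0, 0, 0],
    [0, 0, 0],
    [0, 0, 0],
    [0, 0, 0],
    [0, 0, 0],
    [0, 0, 0],
    [0, 0, 0],
    [0, 0, 0],
    [0, 0, 0.5],
    [0, 0, 0.5],
    [0, 0, 0],
  ],
  gripper=[0.5, 0.5, 0.5, 0.5, 0.5, 0.5, 0.5, 0.5, 0.5, 0.5, 0.5, 0.5],
)

```text
clock: 58.48
eef_pos: [623.7, -250.0, 126.8]
ee_rot: [-3.141, 0.035, 0.0]
force: [0.2, 0.3, -0.4]
gripper_width: 46.9
grip_force: 0.0
```

Run:
```python
from h import *
tgt(569,-252,125,-1.2)
dots(shot("wrist"),(20,42))
```

```text
t 58.48 p [ 623.7 -250.   126.8] head -1.28 w 46.9 F [ 0.2  0.3 -0.4]
 travel [-2.19  0.13  0.07] turn [-0.    0.   -0.02]
[137.4 192.7] 41 [np.float64(631.9), np.float64(-95.7)] [np.float64(637.0), np.float64(-108.7)]
[159.1 192.7] 41 [np.float64(631.5), np.float64(-113.7)] [np.float64(636.6), np.float64(-125.2)]
[238.2 203.1] 38 [np.float64(621.1), np.float64(-178.4)] [np.float64(627.1), np.float64(-184.6)]
[312.7 203.1] 39 [np.float64(619.7), np.float64(-240.7)] [np.float64(625.9), np.float64(-241.6)]
[341.4 203.1] 39 [np.float64(619.3), np.float64(-264.6)] [np.float64(625.4), np.float64(-263.5)]
[398.9 203.2] 40 [np.float64(618.1), np.float64(-312.7)] [np.float64(624.3), np.float64(-307.6)]
[415.8 203.2] 38 [np.float64(617.8), np.float64(-326.7)] [np.float64(624.1), np.float64(-320.5)]
[432.5 203.2] 40 [np.float64(617.5), np.float64(-340.7)] [np.float64(623.8), np.float64(-333.3)]
[140.4 213.3] 41 [np.float64(614.0), np.float64(-95.3)] [np.float64(620.6), np.float64(-108.3)]
[161.8 213.3] 40 [np.float64(613.6), np.float64(-113.3)] [np.float64(620.3), np.float64(-124.9)]
[329.1 252.6] 43 [np.float64(574.8), np.float64(-253.5)] [np.float64(584.7), np.float64(-253.4)]
[329.1 280. ] 44 [np.float64(548.5), np.float64(-253.0)] [np.float64(560.5), np.float64(-252.9)]
```

drive_tool(
  travel=[
    [-0.6, 0, 0.3],
    [-0.9, 0.1, 0.4],
    [-0.7, 0, 0.3],
    [0, 0, 0],
    [0, 0, 0],
  ],
  turn=[
    [0, 0, 0],
    [0, 0, 0],
    [0, 0, 0],
    [0, 0, 0],
    [0, 0, 0],
  ],
  gripper=[0.5, 0.5, 0.5, 0.5, 0.5],
)

```text
clock: 59.15
eef_pos: [570.4, -249.5, 102.5]
ee_rot: [-3.141, 0.03, -0.003]
force: [0.1, -0.2, -0.1]
gripper_width: 46.6
grip_force: 0.0
```

Run:
```python
from h import *
tgt(572.6,-253.1,33,-1.2)
dots(shot("wrist"),(36,42,48))
```

```text
t 59.15 p [ 570.4 -249.5  102.5] head -1.08 w 46.6 F [ 0.1 -0.2 -0.1]
 travel [0.08 0.14 2.78] turn [-0.01 -0.03  0.03]
[107.3 127.8] 62 [np.float64(632.5), np.float64(-106.0)] [np.float64(632.7), np.float64(-109.9)] [np.float64(632.9), np.float64(-113.8)]
[132.6 127.8] 62 [np.float64(632.2), np.float64(-122.9)] [np.float64(632.4), np.float64(-126.4)] [np.float64(632.6), np.float64(-129.8)]
[224.4 141. ] 56 [np.float64(622.4), np.float64(-183.5)] [np.float64(622.8), np.float64(-185.3)] [np.float64(623.3), np.float64(-187.1)]
[310.2 141.4] 53 [np.float64(621.0), np.float64(-241.4)] [np.float64(621.5), np.float64(-241.6)] [np.float64(622.0), np.float64(-241.9)]
[343.4 141.5] 53 [np.float64(620.5), np.float64(-263.8)] [np.float64(621.0), np.float64(-263.5)] [np.float64(621.5), np.float64(-263.1)]
[409.8 141.7] 56 [np.float64(619.6), np.float64(-308.6)] [np.float64(620.1), np.float64(-307.0)] [np.float64(620.6), np.float64(-305.5)]
[429.3 141.7] 56 [np.float64(619.3), np.float64(-321.7)] [np.float64(619.9), np.float64(-319.9)] [np.float64(620.4), np.float64(-318.0)]
[448.6 142. ] 56 [np.
[... 509 characters left out ...]
loat64(-253.4)]
[435.6 199.6] 60 [np.float64(578.7), np.float64(-328.7)] [np.float64(580.4), np.float64(-326.6)] [np.float64(582.0), np.float64(-324.5)]
[222.9 217.5] 60 [np.float64(568.3), np.float64(-177.3)] [np.float64(570.2), np.float64(-179.2)] [np.float64(572.1), np.float64(-181.2)]
[433.6 219. ] 60 [np.float64(564.3), np.float64(-328.2)] [np.float64(566.4), np.float64(-326.1)] [np.float64(568.4), np.float64(-324.1)]
[328.9 228.5] 59 [np.float64(558.5), np.float64(-253.1)] [np.float64(560.7), np.float64(-253.0)] [np.float64(562.9), np.float64(-253.0)]
[431.9 237.6] 59 [np.float64(550.1), np.float64(-327.9)] [np.float64(552.5), np.float64(-325.8)] [np.float64(554.9), np.float64(-323.8)]
```

```bash
python3 -c "
from station import *
print(sign_off())"
```

```text
the job is handed in; nothing more can be done
None
```

The heel is home on its bed with the clamp pad pressed in about 6 of 12 mm (estimated from camera views and wheel angle), blocks 1, 2 and 3 lie flat in their own slots (there was no block 4), and the job was handed in at about 59 s; no verdict came back.

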